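# Refill the paint-cake magazine

## Task

Unlock the dispenser: pull its red spring plunger knob up and twist it clockwise until it drops into its rest notch and stays up by itself, then slide the yellow gate fully open by its black tab. Then press the blue paint cake down into the open magazine until it snaps in under the two catches, leave the knob parked and the gate open, and leave everything else where it stands.

Things in the scene. Friction and masses are not known exactly. Their poses are not given: they have to be found in the camera images.
- dispenser: fixed blue box with a flat aluminium top (the deck), 100 mm high. Origin on the counter under the centre of the magazine mouth. In its own frame the box spans x -50 to 125, y -55 to 130 mm; the plunger axis is at x 0, y 85; the gate opens along +x. A steel bracket under the knob spans x -22 to 22, y 64 to 126, up to z 114, and its brass cam collar (radius 19) reaches z 126.
- mouth (a point): centre of the magazine's round mouth, level with the deck; axes as the dispenser's. The mouth narrows from 64 mm across at the deck to a 52 mm bore 8 mm below. Two spring catches stick in at +y and -y: sloped on top, flat below, 41 mm free between their noses, undersides 13 mm below the deck. A cake pushed down until its top is 16 to 20 mm below the deck snaps in under them.
- follower (a joint): how far the grey follower (36 mm disc) in the magazine is pressed down, m. At 0 its top is 7 mm below the deck, so a cake set level in the mouth rests with its top 13 mm above the deck. Spring 4 N at 0, 7 N at 0.026; stop at 0.044. With a cake held under the catches it reads about 0.026. With the catches' resistance the push takes about 4 to 9 N.
- knob_grip (a point): centre of the plunger's red bar knob, 44 mm long, 14 mm thick, 16 mm high, 136 mm above the counter when the pin is in. It moves and turns with the knob: its z is up, its own y runs along the bar, so fingers close along its x. At the start the bar lies along the dispenser's y.
- plunger (a joint): height by which the plunger pin and knob are pulled up, m: 0 pin in (gate locked), 0.014 the upper stop. Spring 5 N at 0, about 10 N at 0.011. Raised 0.0105 or more the knob can be turned over the ridge; sunk in the rest notch it reads about 0.007.
- knob (a joint): turn of the knob, rad, clockwise seen from above: 0 as found, 1.1 the stop. The rest notch is at 1.05 (60 degrees). It cannot turn while the plunger is down. Between 0.4 and 0.7 it is only on the ridge.
- gate_tab (a point): top centre of the black upright tab on the yellow gate: 10 mm thick along the sliding direction, 34 mm wide, 26 mm high, its top 132 mm above the counter. Axes as the dispenser's. The gate is a 76 mm square plate covering the mouth, its top 6 mm above the deck; the tab is 25 mm from its centre towards +x.
- gate (a joint): how far the gate is open along the dispenser's +x, m: 0 closed, 0.075 fully open (stop). It slides against about 1.5 N of friction and stays where it is left. The plunger pin blocks it until the plunger is up; there is up to 2 mm of free play.
- cake_blue: loose blue paint cake, a solid disc 50 mm in diameter, 20 mm thick, edges bevelled 1.5 mm, about 60 g, lying flat on the counter; origin at the centre of its underside. Held by its upper 8 to 11 mm it can be set into the mouth without the fingers touching the deck.
- cake_red: loose red paint cake of the same size, to be left alone.
- cake_yellow: loose yellow paint cake of the same size, to be left alone.
- bottle_green: loose green paint bottle, 72 mm in diameter, 190 mm tall, standing; origin at the centre of its underside. To be left alone.
- bottle_red: loose red paint bottle, same size, to be left alone.
- bottle_gold: loose gold paint bottle, same size, to be left alone.
- bottle_blue: loose blue paint bottle, same size, to be left alone.
- cup: loose paper cup, 68 mm across the rim, 75 mm tall, standing; origin at the centre of its underside. To be left alone.
- brush: loose wooden brush, 190 mm long, lying; to be left alone.
Mind the look-alikes: they are no part of the job. Several things have the shape of the cake_blue; the one meant has the colours described above.

How it is judged:
By the outcome, as a careful person would: the job done as asked, in the order asked, and still so for the second after the job is handed in, with the robot touching nothing.
It also fails if it takes over 72 s, if anything falls off the work surface, if the arm or the gripper's body presses on something with over 40 N, if the wrist force passes 120 N, or if a joint passes its speed limit or range.

## Robot

A 6-joint arm with a two-finger parallel gripper is mounted at the origin on the work surface. World frame = base frame: x ahead of the robot, y to its left, z up, the work surface at z = 0. Lengths are in m, angles in rad, forces in N, time in s.
With the tool pointing down it reaches from about 0.35 to 0.975 m from the base axis. Payload 4.9 kg.
Tool frame: the origin (TCP) lies on the centre line of the jaws, within the pads' length; the fingertips stand 14 mm ahead of it and the grasp point (between the pads) lies 5 mm behind it (nose_length is the distance from the TCP to the fingertips, in m); y points along the fingers, x is the direction in which the jaws open and shut, and the axes are right-handed (so a half turn about y gives the same grasp; the last joint's range is limited). The gripper opens to 85 mm and grips with 20 to 120 N. Pads are 22 mm wide; open, the fingers measure 114 mm over their backs; the gripper's body (76 mm by 85 mm) begins 54 mm behind the grasp point. The pads swing forward as they close: fully open they stand 13 mm farther back than shut.
Start: joints at [-1.272, 0.053, 1.613, -0, 1.476, -0.119], TCP at [0.254, -0.571, 0.245] pointing down, gripper open.
Joint ranges: [-3.01, 3.01], [-1.01, 2.22], [0.06, 2.58], [-1.02, 4.17], [0.09, 2.62], [-3.14, 3.14]. Speed limits (rad/s): [2.57, 2.57, 3.14, 3.14, 3.14, 3.14].

## Interface

Orientations are given as a rotation vector (axis times angle).
In Python, from station import get_obs, get_image, finish_job, nose_length gives the robot as it stands.
- The arm moves only by the tool send_rows, never from a script. Its argument "deltas" is a list of rows, each a list of 7 numbers: the gripper's target within -1 to 1 (fully open at 1, half-way at 0, shut at -1), then the shift along the tool's x, y, z in m, then the turn, a rotation vector about the tool's x, y, z in degrees. In form: [[hand, tx, ty, tz, wx, wy, wz], ...]. A call has exactly 10 rows; each row is the pose to reach, as a shift and turn from the pose commanded when the call began, along the tool's axes at that moment; what a row does not reach only later rows make up. A row lasts 1/8 s, in which the tool goes at most 62.5 mm and 10.7 degrees, less where a joint would pass 70% of its speed; a pose out of reach is approached as far as the arm can. A call with a gripper value outside its range is refused whole. The fingers move at their own pace and stop on an object; "newtons" is the grip in N (left out, the last holds). Time passes only in rows, so rows that repeat a pose let the fingers close, or fill a call up. It gives the time, the measured TCP pose, the force and the opening at its end, in the units of the state.
- get_obs(): the state, without advancing time (a new reading comes with each control period).
- get_image(name): name is "scene" or "top"; returns a dict with "frame" (420x560x3 uint8, red, green, blue), "mtx" (3x3 intrinsics, pixels), "D" ([k1, k2, p1, p2, k3] as OpenCV has them; the pictures are not rectified), "rvec" (rotation vector, rad) and "tvec" (3), from world to camera coordinates, as OpenCV has them. Camera axes: x right, y down, z forward; pixel columns grow to the right and rows downward; lengths in m; the calibration is good to about 2 mm. A picture is of the moment at which its call begins. There is no depth.
- finish_job(): hands the job in, once; it reports no verdict.
The state is a dict: "t": time; "q": joint angles; "dq": joint speeds; "effort": joint torques, N m; "tool_pos": TCP position; "tool_rot": TCP orientation; "contact_force": force on the tool from outside, world axes, zero at the start; "wrist_torque": the same for the moment, N m; "opening": finger opening in m.
Only numpy, scipy, OpenCV 4.12 (cv2) and the standard library are available. Lean on these libraries where they do the work, as an engineer would, in place of code of your own. Each camera call takes 0.05 s, during which the arm holds its last target.

## Working session

There is one attempt and no reset: what is moved stays moved. The work goes in short steps, Python scripts to look and compute and a tool call to move; the robot and the scene stay as the last step left them, time stands still between calls to the robot, and variables do not carry over. Pictures are saved under pics/ and viewed, and the job is handed in when it is done.

Besides the shell and the picture viewer there is one more tool, called after ">>>" by a JSON object that holds its "method" and its "body", one argument or row to a line. send_rows: Moves the arm, as the interface text tells. Its arguments: {"type":"object","properties":{"deltas":{"type":"array"},"newtons":{"type":"number"}},"required":["deltas"]}

```bash
mkdir -p pics; ls
python3 - <<'E'
from station import *
import cv2
o=get_obs(); print(o, nose_length)
for n in("scene","top"):
    d=get_image(n); cv2.imwrite(f"pics/{n}0.png",d["frame"][:,:,::-1]); print(n,d["mtx"],d["D"],d["rvec"],d["tvec"])
E
```

```text
pics
{'t': 0.0, 'q': array([-1.27200625e+00,  5.33614445e-02,  1.61427431e+00, -2.11584666e-05,
        1.47601597e+00, -1.19017058e-01]), 'dq': array([ 2.01171224e-04, -2.29324396e-04,  3.72835088e-05,  8.44766449e-04,
        8.30340566e-04,  5.15483294e-04]), 'effort': array([ 1.18053867e-03, -3.93687236e+01, -3.70169592e+01, -5.17092383e-05,
        7.06895051e-03, -7.07742664e-07]), 'tool_pos': array([ 0.2534085 , -0.5706756 ,  0.24407192]), 'tool_rot': array([-1.37703586,  0.89731192, -0.89469126]), 'contact_force': array([1.12726816, 0.12638132, 0.68836831]), 'wrist_torque': array([ 0.0056279 , -0.00063931, -0.03436993]), 'opening': 0.08561152167625392} 0.014
scene [[441.56732643   0.         282.59180522]
 [  0.         441.56732643 213.06418955]
 [  0.           0.           1.        ]] [-0.0117702  0.         0.         0.         0.       ] [ 1.93949452  1.26604095 -0.62973878] [-0.20549129 -0.22280743  1.66068446]
top [[466.72290915   0.         277.60651916]
 [  0.         466.72290915 213.12014229]
 [  0.           0.           1.        ]] [-0.06367776  0.          0.          0.          0.        ] [ 2.14359286 -2.10169353  0.20987426] [-0.05438013  0.58609088  1.10589737]
```

View pics/scene0.png

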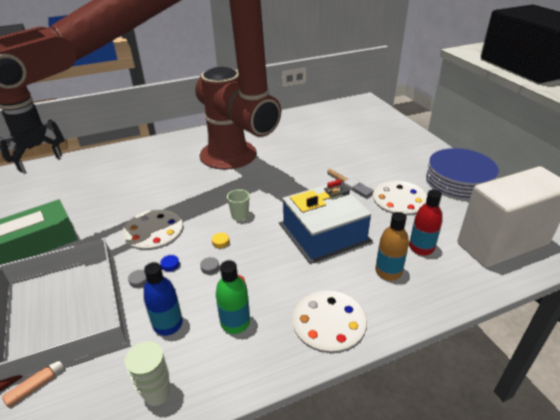

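View pics/top0.png

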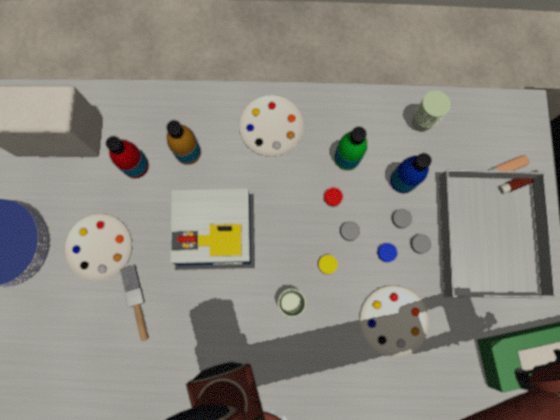

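Run:
```python
from station import *
from scipy.spatial.transform import Rotation as R
o=get_obs(); print(R.from_rotvec(o['tool_rot']).as_matrix().round(4))
```

```text
[[ 4.057e-01 -5.000e-04  9.140e-01]
 [-9.140e-01  1.800e-03  4.057e-01]
 [-1.800e-03 -1.000e+00  3.000e-04]]
```

```bash
cat > h.py <<'E'
import numpy as np, cv2
from station import *
from scipy.spatial.transform import Rotation as R
def ray(d,uv):
    p=cv2.undistortPoints(np.array([[uv]],float),d["mtx"],np.array(d["D"]))[0,0]
    M=cv2.Rodrigues(np.array(d["rvec"]))[0]; t=np.array(d["tvec"]).ravel()
    v=M.T@np.array([p[0],p[1],1.]); return -M.T@t, v/np.linalg.norm(v)
def plane(d,uv,z):
    c,v=ray(d,uv); return c+v*(z-c[2])/v[2]
def tri(a,ua,b,ub):
    c1,v1=ray(a,ua);c2,v2=ray(b,ub)
    s=np.linalg.lstsq(np.c_[v1,-v2],c2-c1,rcond=None)[0]
    p,q=c1+s[0]*v1,c2+s[1]*v2; return (p+q)/2,np.linalg.norm(p-q)
def proj(d,p): return cv2.projectPoints(np.array([p],float),np.array(d["rvec"]),np.array(d["tvec"]),d["mtx"],np.array(d["D"]))[0].reshape(-1)
def crop(d,x0,y0,x1,y1,f,name): cv2.imwrite(name,cv2.resize(d["frame"][y0:y1,x0:x1,::-1],None,fx=f,fy=f,interpolation=cv2.INTER_NEAREST))
E
python3 - <<'E'
from h import *
s=get_image("scene");t=get_image("top")
a=cv2.resize(s["frame"][160:270,270:390],None,fx=5,fy=5,interpolation=2)
b=cv2.resize(t["frame"][180:275,160:260],None,fx=6,fy=6,interpolation=2)
cv2.imwrite("pics/dA.png",a[:,:,::-1]);cv2.imwrite("pics/dB.png",b[:,:,::-1])
a=cv2.resize(s["frame"][220:300,120:250],None,fx=3,fy=3,interpolation=2)
b=cv2.resize(t["frame"][180:280,310:440],None,fx=3,fy=3,interpolation=2)
cv2.imwrite("pics/cak.png",np.vstack([a,b])[:,:,::-1])
for n,d in(("s",s),("t",t)):
    h=cv2.cvtColor(d["frame"],cv2.COLOR_RGB2HSV)
    for c,lo,hi in(("blue",(110,150,90),(130,255,255)),("yel",(22,150,120),(35,255,255)),("red",(0,150,100),(6,255,255))):
        m=cv2.inRange(h,lo,hi);k,l,st,ce=cv2.connectedComponentsWithStats(m)
        print(n,c,[(st[i,:5].tolist(),ce[i].round(1).tolist()) for i in range(1,k) if st[i,4]>30])
E
```

```text
s blue [([49, 17, 13, 8, 45], [53.3, 19.8]), ([74, 42, 42, 23, 318], [99.0, 55.1]), ([160, 256, 19, 15, 215], [169.1, 262.9]), ([144, 279, 28, 34, 640], [156.9, 296.6]), ([154, 328, 20, 7, 79], [164.4, 331.4])]
s yel [([291, 191, 39, 21, 364], [309.1, 199.9]), ([212, 234, 16, 10, 121], [219.8, 238.2])]
s red [([328, 179, 14, 9, 59], [334.5, 182.8]), ([309, 331, 8, 7, 46], [312.5, 333.9]), ([337, 335, 9, 7, 48], [340.6, 337.8])]
t blue [([406, 165, 22, 18, 219], [415.4, 174.0]), ([378, 244, 19, 17, 253], [386.9, 252.0])]
t yel [([197, 225, 44, 30, 981], [222.4, 240.4]), ([318, 255, 19, 19, 275], [327.4, 264.0]), ([374, 302, 6, 7, 34], [376.6, 304.7])]
t red [([110, 151, 19, 15, 85], [119.2, 158.1]), ([324, 188, 18, 18, 179], [332.6, 196.0]), ([177, 236, 19, 6, 95], [185.8, 238.7]), ([391, 294, 6, 7, 35], [393.6, 296.8])]
```

View pics/dA.png

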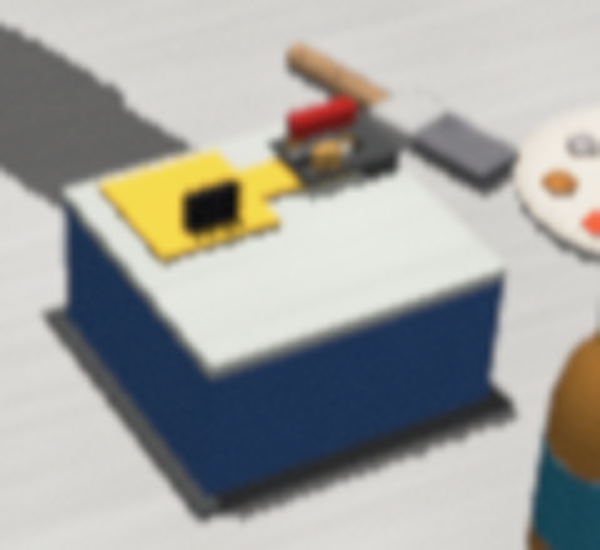

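View pics/dB.png

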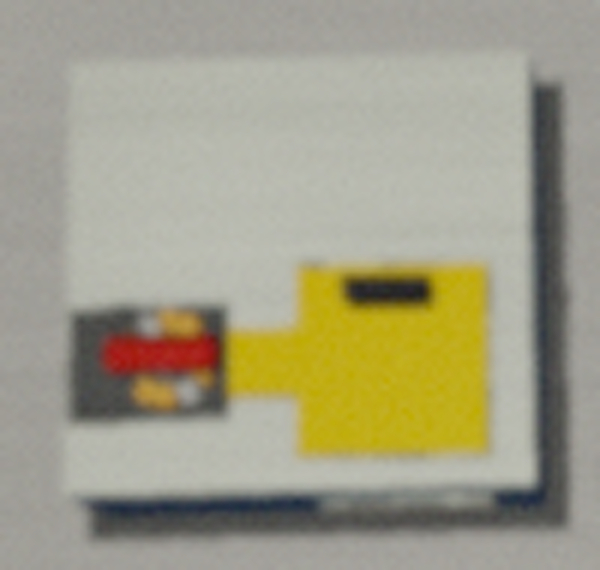

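View pics/cak.png

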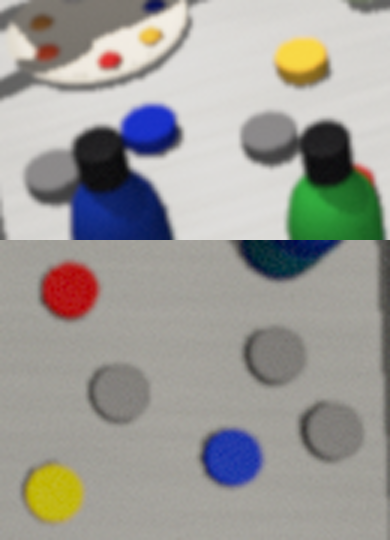

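```bash
cat > m1.py <<'E'
from h import *
s=get_image("scene");t=get_image("top")
gs=cv2.cvtColor(s["frame"],7);gt=cv2.cvtColor(t["frame"],7)
def sub(g,p,w=3): return cv2.cornerSubPix(g,np.array([[p]],np.float32),(w,w),(-1,-1),(3,50,.01))[0,0].tolist()
T={'TL':(125,130),'TR':(125,-55),'BR':(-50,-55),'BL':(-50,130)}
tp={'TL':(171.7,190.3),'TR':(248.5,188.7),'BR':(250,261.2),'BL':(170.8,262)}
sp={'TR':(312.6,235),'TL':(370.6,214),'BR':(283.2,198)}
tp={k:sub(gt,v) for k,v in tp.items()}; sp={k:sub(gs,v) for k,v in sp.items()}
print(tp,sp)
for k in sp: print(k,*tri(t,tp[k],s,sp[k]))
W=[];L=[]
for k in tp: W.append(plane(t,tp[k],.1)[:2]);L.append(np.array(T[k])/1000)
for k in sp: W.append(plane(s,sp[k],.1)[:2]);L.append(np.array(T[k])/1000)
for sel in (slice(0,4),slice(4,7),slice(0,7)):
    w=np.array(W[sel]);l=np.array(L[sel]);wc,lc=w.mean(0),l.mean(0)
    U,S,V=np.linalg.svd((l-lc).T@(w-wc));Rm=(U@V).T
    o=wc-Rm@lc; print("origin",o,"yaw",np.degrees(np.arctan2(Rm[1,0],Rm[0,0])),"res mm",((w-(l@Rm.T+o))*1e3).round(1).tolist())
E
python3 m1.py
```

```text
{'TL': [171.45079040527344, 190.0175323486328], 'TR': [248.5, 188.6999969482422], 'BR': [248.50875854492188, 260.79119873046875], 'BL': [170.8000030517578, 262.0]} {'TR': [311.44378662109375, 233.6820068359375], 'TL': [370.1949157714844, 214.1004180908203], 'BR': [282.018798828125, 199.9655303955078]}
TR [0.63860065 0.02986315 0.096282  ] 0.001495086724768994
TL [0.63082982 0.2154482  0.09581984] 0.002619398297380875
BR [0.46376662 0.0234616  0.08963576] 0.0014252680946111756
origin [0.51079837 0.07971954] yaw 2.2612219425077327 res mm [[-0.2, 1.2], [-0.5, -0.8], [0.1, 0.8], [0.6, -1.2]]
origin [0.51859949 0.07475   ] yaw 3.570105012330222 res mm [[-4.2, 1.0], [-0.2, -1.6], [4.4, 0.6]]
origin [0.51432334 0.07772189] yaw 2.866696124892715 res mm [[-2.3, 1.9], [-4.5, -0.1], [-4.1, 3.3], [-1.6, 1.4], [0.6, -0.4], [2.4, -3.1], [9.4, -3.0]]
```

```bash
cat > m2.py <<'E'
from h import *
s=get_image("scene");t=get_image("top")
print("cams",ray(s,(280,210)),ray(t,(280,210)))
def big(d,roi,lo,hi,inv=False):
    h=cv2.cvtColor(d["frame"],cv2.COLOR_RGB2HSV)
    x0,y0,x1,y1=roi;f=4
    g=cv2.resize(h[y0:y1,x0:x1],None,fx=f,fy=f,interpolation=cv2.INTER_LINEAR)
    rgb=cv2.resize(d["frame"][y0:y1,x0:x1],None,fx=f,fy=f,interpolation=cv2.INTER_CUBIC);g=cv2.cvtColor(rgb,cv2.COLOR_RGB2HSV)
    m=cv2.inRange(g,lo,hi);c=max(cv2.findContours(m,0,1)[0],key=cv2.contourArea).reshape(-1,2)
    return (c+.5)/f-.5+np.array([x0,y0])
def rect(c):
    r=cv2.minAreaRect(c.astype(np.float32)); return r
# knob
kt=big(t,(170,225,205,255),(0,140,90),(8,255,255));ks=big(s,(320,170,350,195),(0,140,90),(8,255,255))
print("knob top",rect(kt),"scene",rect(ks))
print("knob z144 from top",plane(t,rect(kt)[0],.14), "tri",tri(t,rect(kt)[0],s,rect(ks)[0]))
bt=big(t,(210,220,240,236),(0,0,0),(180,255,70));bs=big(s,(300,190,325,212),(0,0,0),(180,255,70))
print("tab",rect(bt),rect(bs)); print(plane(t,rect(bt)[0],.132),tri(t,rect(bt)[0],s,rect(bs)[0]))
gt=big(t,(190,215,245,265),(20,130,90),(35,255,255)); 
for k in (0,):
    b=cv2.boxPoints(rect(gt)); 
# gate square: right side edge + top/bottom edges
P=np.array([plane(t,p,.106)[:2] for p in gt]); 
print("gate extents",P.min(0),P.max(0))
ps=[plane(t,p,.144)[:2] for p in kt]; print("knob world rect",rect(np.array(ps)*1000))
ps=[plane(t,p,.132)[:2] for p in bt]; print("tab world rect",rect(np.array(ps)*1000))
# cake
ct=big(t,(370,237,405,267),(110,130,80),(130,255,255));cs=big(s,(152,250,190,275),(110,130,80),(130,255,255))
e1=cv2.fitEllipse(ct.astype(np.float32));print(e1)
p=[plane(t,q,.02)[:2]*1000 for q in ct]; print("cake top circle",cv2.minEnclosingCircle(np.array(p,np.float32)), cv2.fitEllipse(np.array(p,np.float32)))
ps=[plane(s,q,.02)[:2]*1000 for q in cs]; print("cake scene",cv2.fitEllipse(np.array(ps,np.float32)))
e2=cv2.fitEllipse(cs.astype(np.float32));print(e2,tri(t,e1[0],s,e2[0]))
E
python3 m2.py
```

```text
cams (array([ 1.41037958, -0.37489541,  0.84854321]), array([-0.73077594,  0.30157892, -0.61238605])) (array([ 0.36498808, -0.0392449 ,  1.19779475]), array([ 0.1976643, -0.0080525, -0.9802367]))
knob top ((186.38609313964844, 238.44041442871094), (6.583667278289795, 19.11104393005371), 87.99044799804688) scene ((334.3970642089844, 183.142333984375), (6.0785603523254395, 14.744277000427246), 64.72228240966797)
knob z144 from top [0.50757167 0.16498143 0.14      ] tri (array([0.50836229, 0.16630205, 0.13559111]), np.float64(0.0009917550254286939))
tab ((224.125, 228.125), (3.0, 12.5), 90.0) ((311.9715881347656, 201.20619201660156), (7.029999256134033, 11.219999313354492), 73.73979187011719)
[0.53452634 0.08039625 0.132     ] (array([0.53693612, 0.08205535, 0.11670665]), np.float64(0.0001225297392090082))
gate extents [0.47397814 0.04224764] [0.54902067 0.14764706]
knob world rect ((507.0393371582031, 164.23895263671875), (15.151473045349121, 43.46096420288086), 3.242867946624756)
tab world rect ((534.5281372070312, 80.40869140625), (7.024024486541748, 28.98847007751465), 1.1833915710449219)
((386.9033203125, 252.07313537597656), (17.721940994262695, 18.63747787475586), 103.50138854980469)
cake top circle ((498.6400451660156, -323.0391845703125), 24.16223907470703) ((499.00457763671875, -322.8481140136719), (45.309173583984375, 47.74683380126953), 9.725348472595215)
cake scene ((511.05291748046875, -326.4418029785156), (47.910240173339844, 60.84782791137695), 88.39549255371094)
((169.3506622314453, 262.7669372558594), (15.440193176269531, 18.582792282104492), 76.51324462890625) (array([ 0.50009015, -0.32569721,  0.00924797]), np.float64(0.0005704454874615823))
```

```bash
cat > go.py <<'E'
from h import *
import sys
# usage: go.py x y z yawdeg ; prints shift in tool axes + turn about tool axes, from present pose
def to(x,y,z,yaw):
    o=get_obs(); A=R.from_rotvec(o["tool_rot"]).as_matrix(); p=np.array(o["tool_pos"])
    c,s=np.cos(np.radians(yaw)),np.sin(np.radians(yaw))
    B=np.array([[c,0,-s],[s,0,c],[0,-1,0]])
    print("t",round(o["t"],2),"pos",p.round(4),"yaw",np.degrees(np.arctan2(A[1,0],A[0,0])).round(2),"F",np.round(o["contact_force"],1),"open",round(o["opening"],4),"q",np.round(o["q"],2))
    print("shift mm",(A.T@(np.array([x,y,z])-p)*1e3).round(1),"turn",np.degrees(R.from_matrix(A.T@B).as_rotvec()).round(2))
if __name__=="__main__": to(*map(float,sys.argv[1:]))
E
python3 go.py .5071 .1644 .245 2.3
```

```text
t 0.4 pos [ 0.2536 -0.5711  0.2451] yaw -66.06 F [ 0.  -0.7 -0.1] open 0.0855 q [-1.27  0.05  1.61 -0.    1.48 -0.12]
shift mm [-5.694e+02  3.000e-01  5.302e+02] turn [-1.000e-02 -6.836e+01 -1.000e-02]
```

>>> {"method": "send_rows", "body": {
  "deltas": [
    [1,-0.015,0,0.014,0,-2,0],
    [1,-0.045,0,0.042,0,-6,0],
    [1,-0.085,0,0.079,0,-11,0],
    [1,-0.125,0,0.116,0,-16,0],
    [1,-0.165,0,0.154,0,-21,0],
    [1,-0.205,0,0.191,0,-26,0],
    [1,-0.245,0,0.228,0,-31,0],
    [1,-0.285,0,0.265,0,-36,0],
    [1,-0.325,0,0.303,0,-41,0],
    [1,-0.365,0,0.34,0,-46,0]
  ]
}}

```text
t: 1.65
tool_pos: [0.4161, -0.0971, 0.2454]
tool_rot: [-1.554, 0.27, -0.272]
contact_force: [1.0, 0.1, -0.5]
opening: 0.0855
```

```bash
python3 go.py .5071 .1644 .245 2.3
```

```text
t 1.65 pos [ 0.4161 -0.0971  0.2454] yaw -19.81 F [ 1.   0.1 -0.5] open 0.0855 q [-0.4  -0.45  2.05  0.    1.55 -0.06]
shift mm [ -3.    0.5 276.9] turn [ -0.   -22.11   0.07]
```

>>> {"method": "send_rows", "body": {
  "deltas": [
    [0.5,0,0,0.03,0,-2.5,0],
    [0,-0.001,0,0.07,0,-6,0],
    [0,-0.001,0,0.11,0,-9.5,0],
    [0,-0.002,0,0.15,0,-13,0],
    [0,-0.002,0,0.19,0,-16.5,0],
    [0,-0.003,0,0.23,0,-19.5,0],
    [0,-0.003,0,0.26,0,-21.5,0],
    [0,-0.003,0.01,0.277,0,-22.1,0],
    [0,-0.003,0.03,0.277,0,-22.1,0],
    [0,-0.003,0.05,0.277,0,-22.1,0]
  ]
}}

```text
t: 2.9
tool_pos: [0.5075, 0.1608, 0.193]
tool_rot: [-1.571, -0.026, 0.029]
contact_force: [-0.5, 0.9, 0.0]
opening: 0.0425
```

```bash
python3 go.py .5071 .1644 .142 2.3
python3 - <<'E'
from h import *
for n,r in(("scene",(250,80,410,220)),("top",(140,160,270,280))):
    d=get_image(n); crop(d,*r,5,f"pics/k1{n}.png")
E
```

```text
t 2.9 pos [0.5075 0.1608 0.193 ] yaw 2.0 F [-0.5  0.9  0. ] open 0.0425 q [ 0.17 -0.13  1.88 -0.    1.39  0.13]
shift mm [-0.2 51.   3.6] turn [ 0.04 -0.3  -0.1 ]
```

View pics/k1scene.png

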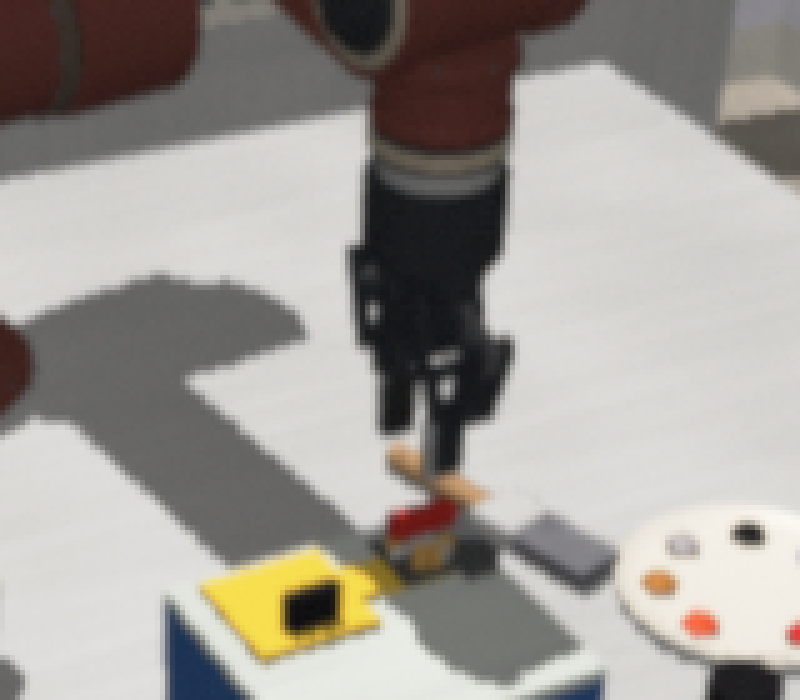

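>>> {"method": "send_rows", "body": {
  "deltas": [
    [0,0,0.008,0.002,0,0,0],
    [0,0,0.018,0.003,0,0,0],
    [0,0,0.028,0.003,0,0,0],
    [0,0,0.036,0.003,0,0,0],
    [0,0,0.042,0.003,0,0,0],
    [0,0,0.047,0.003,0,0,0],
    [0,0,0.05,0.003,0,0,0],
    [0,0,0.05,0.003,0,0,0],
    [0,0,0.05,0.003,0,0,0],
    [0,0,0.05,0.003,0,0,0]
  ]
}}

```text
t: 4.25
tool_pos: [0.5085, 0.1646, 0.1456]
tool_rot: [-1.571, -0.028, 0.027]
contact_force: [-0.1, 0.1, -0.3]
opening: 0.0432
```

```bash
python3 go.py .5071 .1644 .142 2.3
python3 - <<'E'
from h import *
for n,r in(("scene",(250,100,410,220)),("top",(140,160,270,280))):
    d=get_image(n); crop(d,*r,5,f"pics/k2{n}.png")
E
```

```text
t 4.25 pos [0.5085 0.1646 0.1456] yaw 2.04 F [-0.1  0.1 -0.3] open 0.0432 q [ 0.17 -0.08  1.92  0.    1.31  0.14]
shift mm [-1.4  3.6 -0.1] turn [-0.01 -0.26  0.03]
```

View pics/k2scene.png

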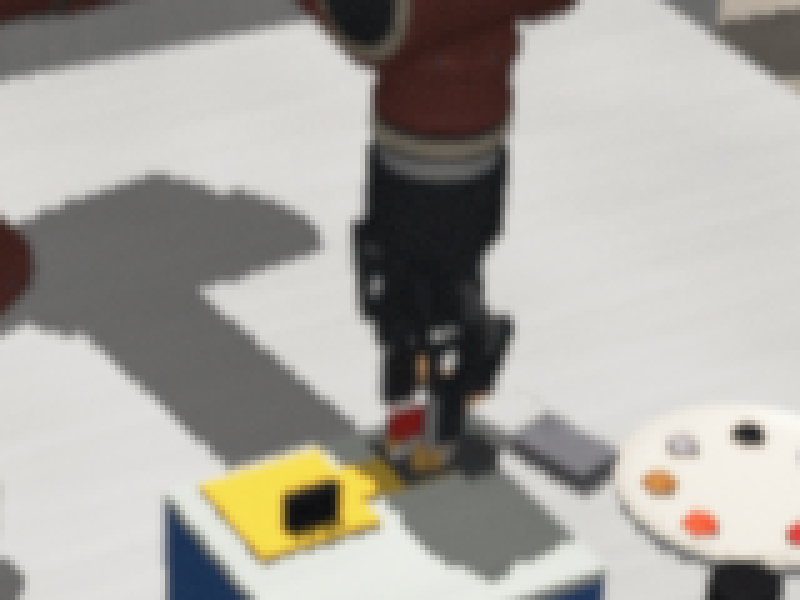

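View pics/k2top.png

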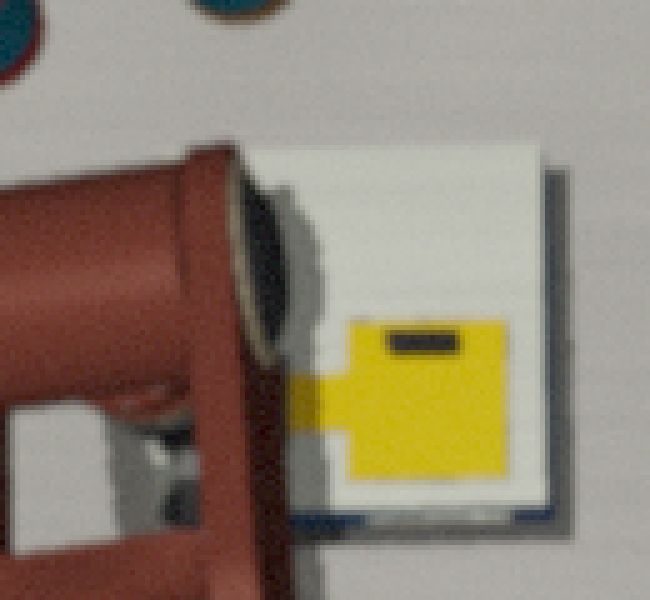

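>>> {"method": "send_rows", "body": {
  "deltas": [
    [0,-0.001,0.002,0,0,0,0],
    [-0.3,-0.001,0.003,0,0,0,0],
    [-0.5,-0.001,0.003,0,0,0,0],
    [-1,-0.001,0.003,0,0,0,0],
    [-1,-0.001,0.003,0,0,0,0],
    [-1,-0.001,0.003,0,0,0,0],
    [-1,-0.001,0.003,0,0,0,0],
    [-1,-0.001,0.003,0,0,0,0],
    [-1,-0.001,0.003,0,0,0,0],
    [-1,-0.001,0.003,0,0,0,0]
  ],
  "newtons": 50
}}

```text
t: 5.6
tool_pos: [0.5083, 0.1645, 0.1425]
tool_rot: [-1.57, -0.03, 0.026]
contact_force: [5.7, 0.4, -2.8]
opening: 0.0127
```

```bash
python3 go.py .5071 .1644 .142 2.3
python3 - <<'E'
from h import *
d=get_image("scene"); crop(d,270,130,390,220,6,f"pics/k3.png")
E
```

```text
t 5.6 pos [0.5083 0.1645 0.1425] yaw 2.03 F [ 5.7  0.4 -2.8] open 0.0127 q [ 0.17 -0.08  1.92 -0.    1.3   0.14]
shift mm [-1.2  0.5 -0. ] turn [-0.01 -0.27  0.14]
```

View pics/k3.png

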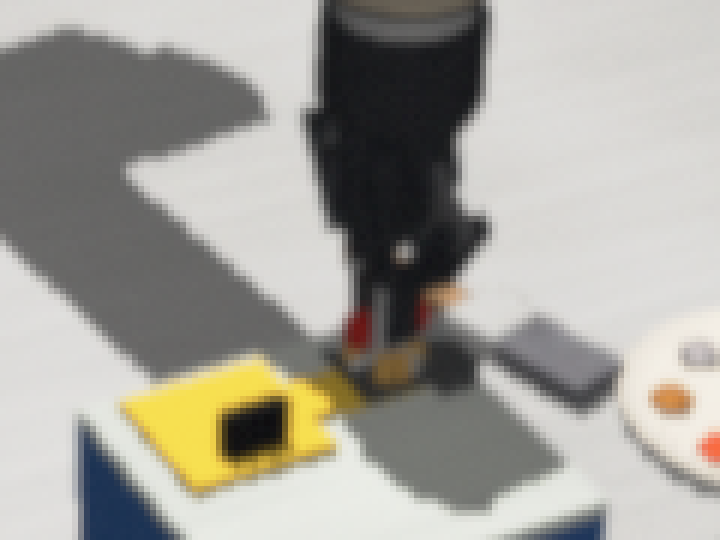

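>>> {"method": "send_rows", "body": {
  "deltas": [
    [-1,0.001,-0.002,0,0,0,0],
    [-1,0.001,-0.004,0,0,0,0],
    [-1,0.001,-0.006,0,0,0,0],
    [-1,0.001,-0.008,0,0,0,0],
    [-1,0.001,-0.01,0,0,0,0],
    [-1,0.001,-0.012,0,0,0,0],
    [-1,0.001,-0.0125,0,0,0,0],
    [-1,0.001,-0.0125,0,0,0,0],
    [-1,0.001,-0.0125,0,0,0,0],
    [-1,0.001,-0.0125,0,0,0,0]
  ]
}}

```text
t: 6.9
tool_pos: [0.5082, 0.1644, 0.153]
tool_rot: [-1.571, -0.028, 0.028]
contact_force: [7.8, 1.0, -10.8]
opening: 0.0128
```

```bash
python3 go.py .5081 .1644 .155 2.3
python3 - <<'E'
from h import *
d=get_image("scene"); crop(d,270,130,390,220,6,f"pics/k4.png")
E
```

```text
t 6.9 pos [0.5082 0.1644 0.153 ] yaw 2.03 F [  7.8   1.  -10.8] open 0.0128 q [ 0.17 -0.09  1.91 -0.    1.32  0.14]
shift mm [-0.1 -2.  -0. ] turn [ 0.   -0.27  0.  ]
```

View pics/k4.png

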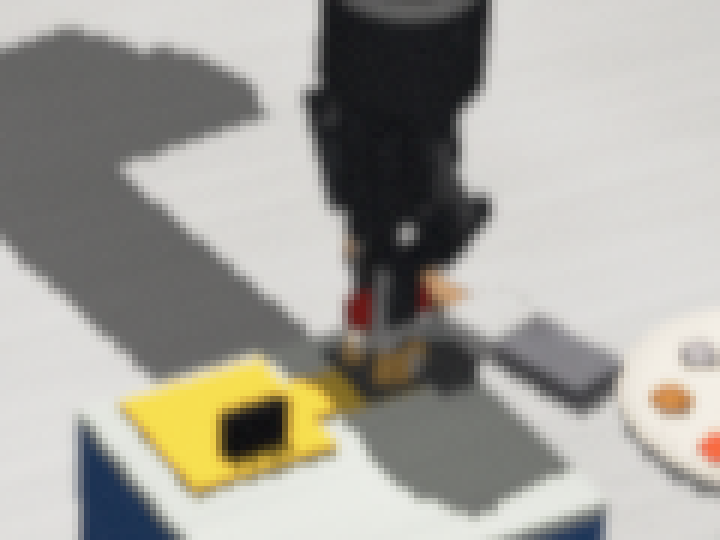

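>>> {"method": "send_rows", "body": {
  "deltas": [
    [-1,0,-0.001,0,0,2,0],
    [-1,0,-0.001,0,0,8,0],
    [-1,0,-0.001,0,0,15,0],
    [-1,0,-0.001,0,0,22,0],
    [-1,0,-0.001,0,0,30,0],
    [-1,0,-0.001,0,0,38,0],
    [-1,0,-0.001,0,0,46,0],
    [-1,0,-0.001,0,0,54,0],
    [-1,0,-0.001,0,0,60.5,0],
    [-1,0,-0.001,0,0,60.5,0]
  ]
}}

```text
t: 8.2
tool_pos: [0.5071, 0.1651, 0.1534]
tool_rot: [-1.421, 0.798, -0.793]
contact_force: [4.8, 3.0, -10.9]
opening: 0.0126
```

```bash
python3 go.py .5081 .1644 .15 -57.7
python3 - <<'E'
from h import *
print(get_obs()["wrist_torque"])
d=get_image("scene"); crop(d,270,130,390,220,6,f"pics/k5.png")
E
```

```text
t 8.2 pos [0.5071 0.1651 0.1534] yaw -58.5 F [  4.8   3.  -10.9] open 0.0126 q [ 0.17 -0.09  1.91  0.    1.32  1.19]
shift mm [1.1 3.3 0.5] turn [ 0.1  -0.8  -0.15]
[ 0.57356941 -0.77742339 -0.02327128]
```

View pics/k5.png

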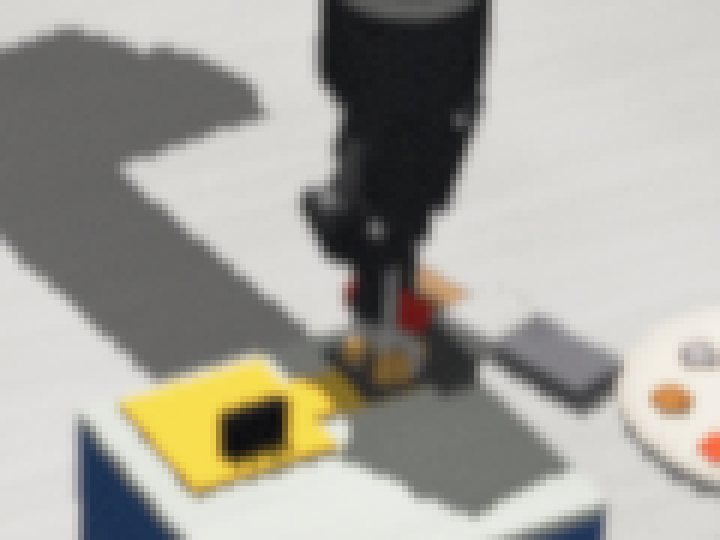

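>>> {"method": "send_rows", "body": {
  "deltas": [
    [-1,0,0.001,0,0,-0.5,0],
    [-1,0,0.003,0,0,-0.5,0],
    [-1,0,0.005,0,0,-0.5,0],
    [-1,0,0.0065,0,0,-0.5,0],
    [-1,0,0.007,0,0,-0.5,0],
    [-1,0,0.007,0,0,-0.5,0],
    [-1,0,0.007,0,0,-0.5,0],
    [-1,0,0.007,0,0,-0.5,0],
    [-1,0,0.007,0,0,-0.5,0],
    [-1,0,0.007,0,0,-0.5,0]
  ]
}}

```text
t: 9.5
tool_pos: [0.5075, 0.165, 0.1498]
tool_rot: [-1.424, 0.79, -0.786]
contact_force: [-3.6, 2.6, -0.1]
opening: 0.0129
```

```bash
python3 go.py .5081 .1644 .15 -57.7
python3 - <<'E'
from h import *
print(get_obs()["wrist_torque"])
d=get_image("scene"); crop(d,270,130,390,220,6,f"pics/k6.png")
E
```

```text
t 9.5 pos [0.5075 0.165  0.1498] yaw -57.95 F [-3.6  2.6 -0.1] open 0.0129 q [ 0.17 -0.09  1.91  0.    1.32  1.19]
shift mm [ 0.8 -0.2  0.2] turn [ 0.09 -0.25 -0.11]
[0.69332202 0.7413792  0.00883906]
```

>>> {"method": "send_rows", "body": {
  "deltas": [
    [-0.8,0,0.004,0,0,-0.5,0],
    [-0.5,0,0.004,0,0,-0.5,0],
    [0,0,0.004,0,0,-0.5,0],
    [0,0,0.004,0,0,-0.5,0],
    [0,0,0.0,0,0,-0.5,0],
    [0,0,-0.02,0,0,-0.5,0],
    [0,0,-0.04,0,0,-0.5,0],
    [0,0,-0.06,0,0,-0.5,0],
    [0,0,-0.07,0,0,-0.5,0],
    [0,0,-0.07,0,0,-0.5,0]
  ]
}}

```text
t: 10.8
tool_pos: [0.5089, 0.1647, 0.2202]
tool_rot: [-1.424, 0.78, -0.783]
contact_force: [-0.0, 0.2, -0.3]
opening: 0.0427
```

```bash
python3 go.py .5105 .0797 .2 2.3
python3 - <<'E'
from h import *
d=get_image("scene"); crop(d,270,130,390,220,6,f"pics/k7.png")
E
```

```text
t 10.8 pos [0.5089 0.1647 0.2202] yaw -57.46 F [-0.   0.2 -0.3] open 0.0427 q [ 0.17 -0.15  1.85 -0.    1.44  1.18]
shift mm [ 72.5  20.2 -44.4] turn [ -0.08 -59.76   0.11]
```

View pics/k7.png

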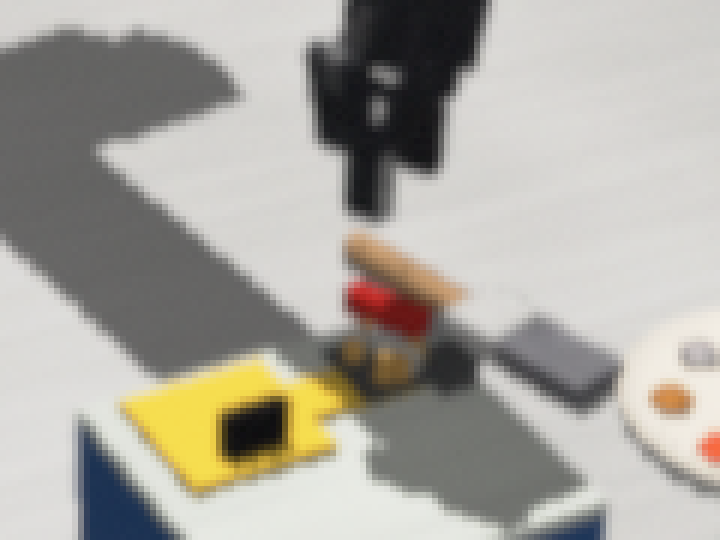

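```bash
python3 go.py .5355 .0807 .18 2.3
```

```text
t 10.85 pos [0.5084 0.1646 0.2191] yaw -57.46 F [ 0.4 -0.1 -0.4] open 0.0427 q [ 0.17 -0.15  1.85  0.    1.44  1.18]
shift mm [ 85.3  39.1 -22.3] turn [-2.000e-02 -5.976e+01  2.000e-02]
```

>>> {"method": "send_rows", "body": {
  "deltas": [
    [0,0.005,0,-0.002,0,-3,0],
    [0,0.015,0,-0.004,0,-10,0],
    [0,0.03,0,-0.008,0,-18,0],
    [0,0.045,0,-0.012,0,-26,0],
    [0,0.06,0,-0.016,0,-34,0],
    [0,0.075,0,-0.02,0,-42,0],
    [0,0.085,0.005,-0.022,0,-50,0],
    [0,0.085,0.018,-0.022,0,-57,0],
    [0,0.085,0.034,-0.022,0,-59.8,0],
    [0,0.085,0.04,-0.022,0,-59.8,0]
  ]
}}

```text
t: 12.1
tool_pos: [0.5342, 0.081, 0.1764]
tool_rot: [-1.571, -0.028, 0.035]
contact_force: [0.1, -0.6, -0.1]
opening: 0.0427
```

```bash
python3 go.py .5355 .0807 .128 2.3;  python3 - <<'E'
from h import *
d=get_image("scene"); crop(d,270,110,390,220,6,f"pics/g1.png")
d=get_image("top"); crop(d,160,150,270,270,5,f"pics/g1t.png")
E
```

```text
t 12.1 pos [0.5342 0.081  0.1764] yaw 2.3 F [ 0.1 -0.6 -0.1] open 0.0427 q [ 0.01 -0.09  1.88  0.    1.37 -0.03]
shift mm [ 1.5 48.4 -0.4] turn [-0.01 -0.   -0.24]
```

View pics/g1.png

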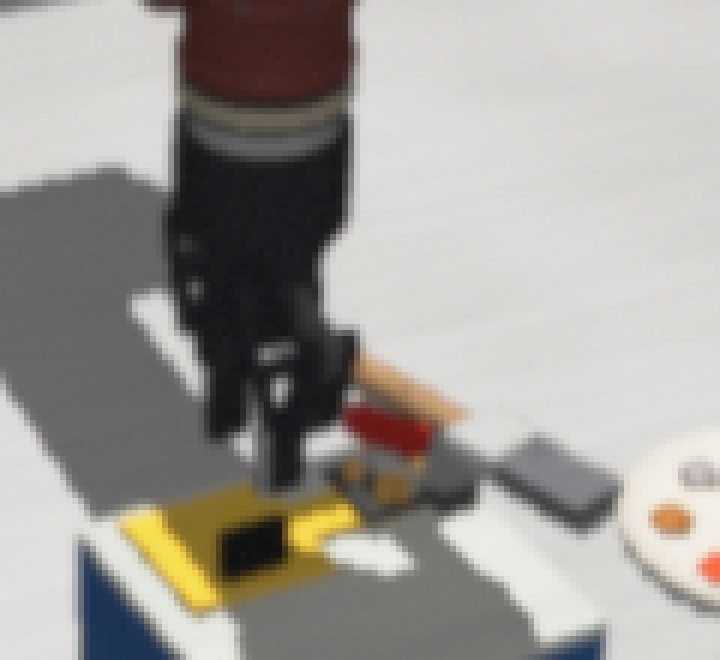

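View pics/g1t.png

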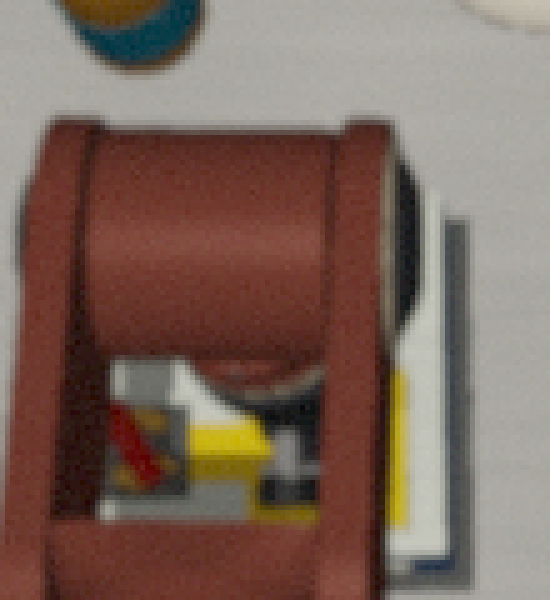

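>>> {"method": "send_rows", "body": {
  "deltas": [
    [0,0.001,0.01,0,0,0,0],
    [0,0.0015,0.022,0,0,0,0],
    [0,0.0015,0.034,0,0,0,0],
    [0,0.0015,0.042,0,0,0,0],
    [0,0.0015,0.048,0,0,0,0],
    [-0.3,0.0015,0.048,0,0,0,0],
    [-0.6,0.0015,0.048,0,0,0,0],
    [-1,0.0015,0.048,0,0,0,0],
    [-1,0.0015,0.048,0,0,0,0],
    [-1,0.0015,0.048,0,0,0,0]
  ],
  "newtons": 30
}}

```text
t: 13.45
tool_pos: [0.5376, 0.0811, 0.1315]
tool_rot: [-1.571, -0.033, 0.031]
contact_force: [0.7, 1.0, 1.5]
opening: 0.0092
```

```bash
python3 go.py .5355 .0807 .128 2.3;  python3 - <<'E'
from h import *
d=get_image("scene"); crop(d,270,110,390,220,6,f"pics/g2.png")
E
```

```text
t 13.45 pos [0.5376 0.0811 0.1315] yaw 2.35 F [0.7 1.  1.5] open 0.0092 q [ 0.01 -0.04  1.91 -0.    1.28 -0.03]
shift mm [-2.1  3.5 -0.3] turn [0.   0.05 0.09]
```

View pics/g2.png

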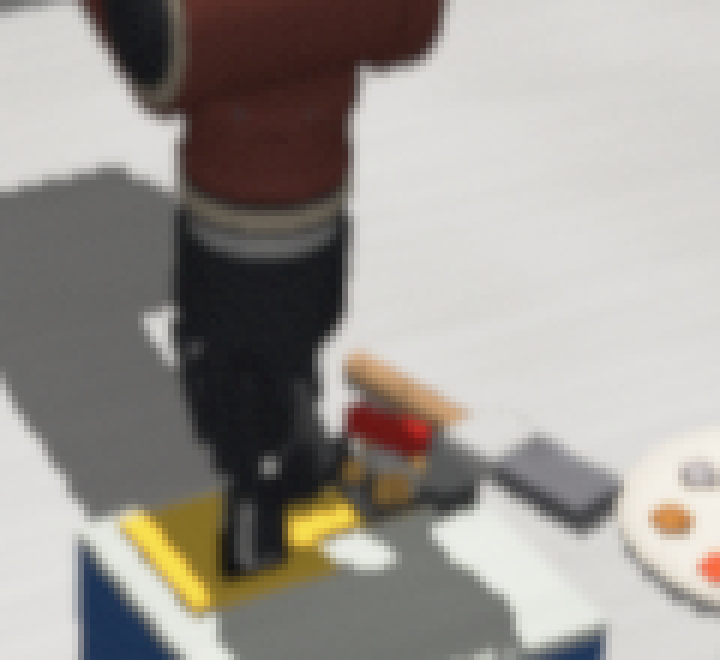

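>>> {"method": "send_rows", "body": {
  "deltas": [
    [-1,0.004,0,0,0,0,0],
    [-1,0.012,0,0,0,0,0],
    [-1,0.022,0,0,0,0,0],
    [-1,0.032,0,0,0,0,0],
    [-1,0.042,0,0,0,0,0],
    [-1,0.052,0,0,0,0,0],
    [-1,0.061,0,0,0,0,0],
    [-1,0.068,0,0,0,0,0],
    [-1,0.073,0,0,0,0,0],
    [-1,0.0755,0,0,0,0,0]
  ]
}}

```text
t: 14.75
tool_pos: [0.6127, 0.0846, 0.1314]
tool_rot: [-1.57, -0.031, 0.033]
contact_force: [-7.1, 0.1, 9.1]
opening: 0.009
```

```bash
python3 go.py .6115 .0837 .1315 2.3
```

```text
t 14.75 pos [0.6127 0.0846 0.1314] yaw 2.34 F [-7.1  0.1  9.1] open 0.009 q [ 0.02  0.13  1.72  0.    1.29 -0.02]
shift mm [-1.2 -0.1 -0.8] turn [-0.04  0.04 -0.08]
```

>>> {"method": "send_rows", "body": {
  "deltas": [
    [-1,0.001,-0.0005,0,0,0,0],
    [-1,0.002,-0.001,0,0,0,0],
    [-1,0.002,-0.001,0,0,0,0],
    [-0.8,0.001,-0.001,0,0,0,0],
    [-0.4,0,-0.001,0,0,0,0],
    [0,0,-0.001,0,0,0,0],
    [0,0,-0.001,0,0,0,0],
    [0,0,-0.02,0,0,0,0],
    [0,0,-0.045,0,0,0,0],
    [0,0,-0.075,0,0,0,0]
  ]
}}

```text
t: 16.0
tool_pos: [0.6126, 0.0842, 0.2077]
tool_rot: [-1.571, -0.032, 0.032]
contact_force: [1.0, 0.2, 0.6]
opening: 0.0429
```

```bash
python3 go.py .4995 -.3235 .21 2.3;  python3 - <<'E'
from h import *
d=get_image("scene"); crop(d,260,110,390,230,6,f"pics/g3.png")
E
```

```text
t 16.0 pos [0.6126 0.0842 0.2077] yaw 2.33 F [1.  0.2 0.6] open 0.0429 q [ 0.02  0.06  1.67 -0.    1.41 -0.02]
shift mm [-129.6   -2.4 -402.7] turn [0.   0.03 0.03]
```

View pics/g3.png

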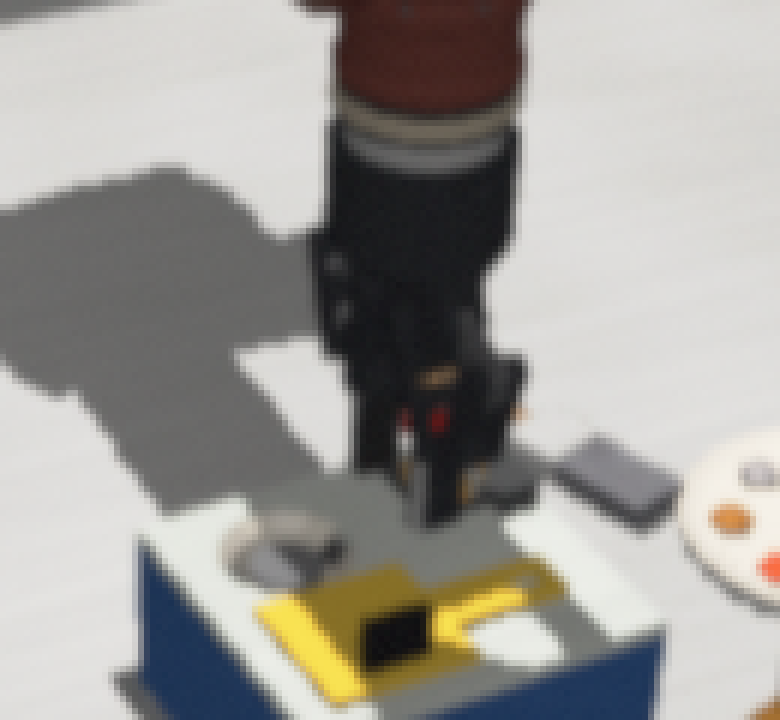

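```bash
python3 go.py .4995 -.3243 .12 40
```

```text
t 16.05 pos [0.6151 0.0843 0.2135] yaw 2.34 F [1.8 1.4 3.6] open 0.0427 q [ 0.02  0.06  1.66 -0.    1.41 -0.02]
shift mm [-133.    92.4 -403.5] turn [  0.19 -37.66   0.5 ]
```

>>> {"method": "send_rows", "body": {
  "deltas": [
    [0.5,-0.007,0,-0.02,0,-2,0],
    [0.5,-0.02,0,-0.06,0,-6,0],
    [0.5,-0.035,0,-0.105,0,-10,0],
    [0.5,-0.05,0,-0.15,0,-14,0],
    [0.5,-0.066,0,-0.2,0,-19,0],
    [0.5,-0.082,0.01,-0.25,0,-24,0],
    [0.5,-0.098,0.03,-0.3,0,-29,0],
    [0.5,-0.114,0.05,-0.345,0,-33,0],
    [0.5,-0.127,0.07,-0.385,0,-36.5,0],
    [0.5,-0.131,0.08,-0.403,0,-37.7,0]
  ]
}}

```text
t: 17.3
tool_pos: [0.497, -0.3259, 0.1256]
tool_rot: [-1.501, -0.545, 0.546]
contact_force: [-0.6, -0.1, 0.6]
opening: 0.0637
```

```bash
python3 - <<'E'
from h import *
d=get_image("scene"); crop(d,120,160,250,290,5,f"pics/c1.png")
d=get_image("top"); crop(d,140,160,280,280,5,f"pics/c1t.png")
E
python3 go.py .4995 -.3243 .0215 40
```

```text
t 17.4 pos [ 0.4971 -0.3253  0.1253] yaw 39.87 F [ 1.2  0.7 -0.5] open 0.0639 q [-0.7   0.08  1.79 -0.    1.27 -1.4 ]
shift mm [  2.5 103.8  -0.9] turn [-0.06 -0.13 -0.03]
```

View pics/c1.png

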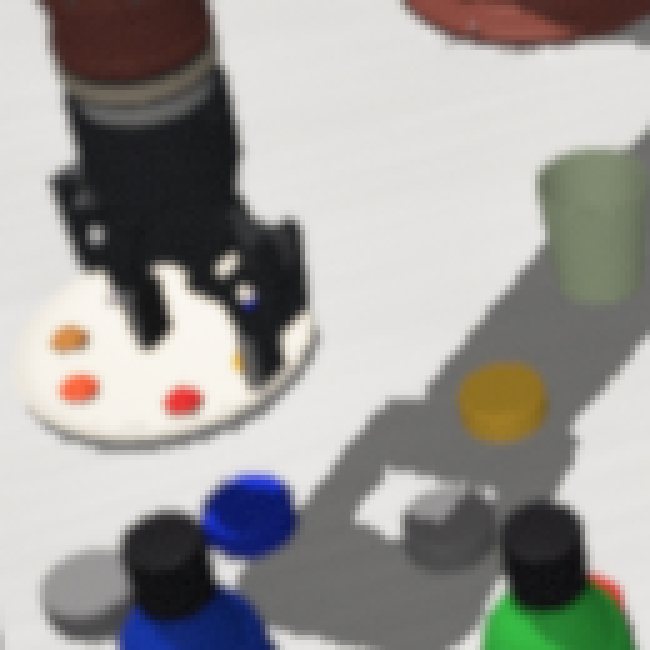

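View pics/c1t.png

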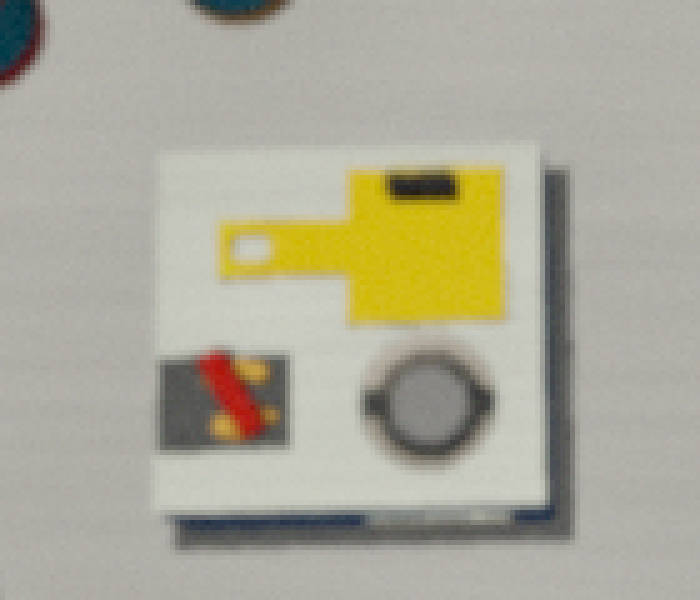

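>>> {"method": "send_rows", "body": {
  "deltas": [
    [0.5,0.001,0.01,0,0,0,0],
    [0.5,0.002,0.03,0,0,0,0],
    [0.5,0.002,0.05,0,0,0,0],
    [0.5,0.002,0.068,0,0,0,0],
    [0.5,0.002,0.083,0,0,0,0],
    [0.5,0.002,0.093,0,0,0,0],
    [0.5,0.002,0.099,0,0,0,0],
    [0.5,0.002,0.101,0,0,0,0],
    [0.5,0.002,0.101,0,0,0,0],
    [0.5,0.002,0.101,0,0,0,0]
  ]
}}

```text
t: 18.65
tool_pos: [0.4999, -0.3229, 0.0255]
tool_rot: [-1.502, -0.547, 0.546]
contact_force: [0.0, 0.5, -0.5]
opening: 0.064
```

```bash
python3 - <<'E'
from h import *
d=get_image("scene"); crop(d,120,200,220,290,7,f"pics/c2.png")
t=get_image("top"); crop(t,340,200,440,290,7,f"pics/c2t.png")
# mouth: dark/pinkish ring vs bright deck
for dd,roi in((t,(208,225,242,258)),):
    x0,y0,x1,y1=roi;f=6
    g=cv2.resize(dd["frame"][y0:y1,x0:x1],None,fx=f,fy=f,interpolation=2);gr=cv2.cvtColor(g,7)
    for th in(130,150,165):
        m=(gr<th).astype(np.uint8); h=cv2.cvtColor(g,cv2.COLOR_RGB2HSV); m[(h[:,:,1]>120)]=0
        c=max(cv2.findContours(m,0,1)[0],key=cv2.contourArea).reshape(-1,2); c=(c+.5)/f-.5+np.array([x0,y0])
        W=np.array([plane(dd,p,.1)[:2]*1e3 for p in c],np.float32)
        print(th,cv2.fitEllipse(W),cv2.minEnclosingCircle(W))
E
python3 go.py .4995 -.3243 .0215 40
```

```text
130 ((509.2359619140625, 79.605224609375), (50.56746292114258, 58.195106506347656), 3.150439977645874) ((511.9764709472656, 80.41827392578125), 31.07793617248535)
150 ((509.2942199707031, 79.72781372070312), (54.137271881103516, 61.00708770751953), 5.434183120727539) ((511.9564208984375, 80.24925231933594), 32.06332015991211)
165 ((509.52484130859375, 79.8753433227539), (57.79368209838867, 63.799556732177734), 12.006396293640137) ((511.13604736328125, 80.51412200927734), 32.92499923706055)
t 18.75 pos [ 0.4998 -0.3227  0.0253] yaw 40.04 F [0.6 0.3 0. ] open 0.0639 q [-0.7   0.22  1.83 -0.    1.1  -1.4 ]
shift mm [-1.2  3.8 -1. ] turn [0.05 0.04 0.01]
```

View pics/c2.png

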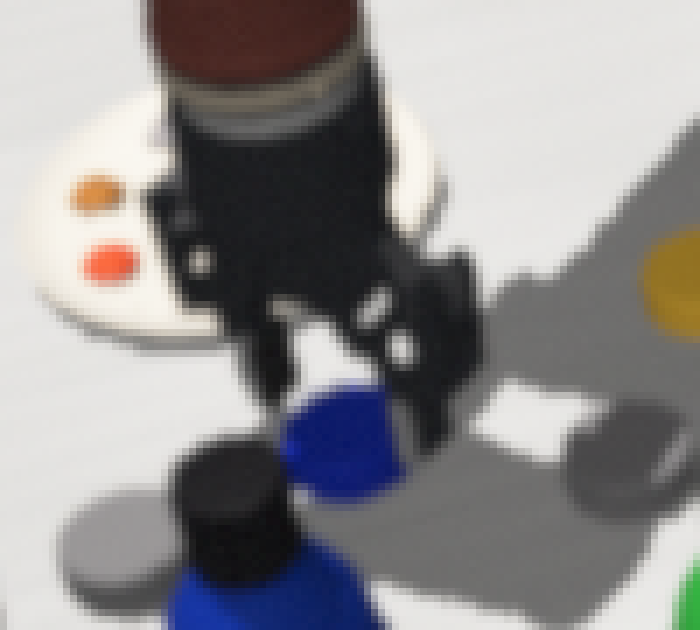

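View pics/c2t.png

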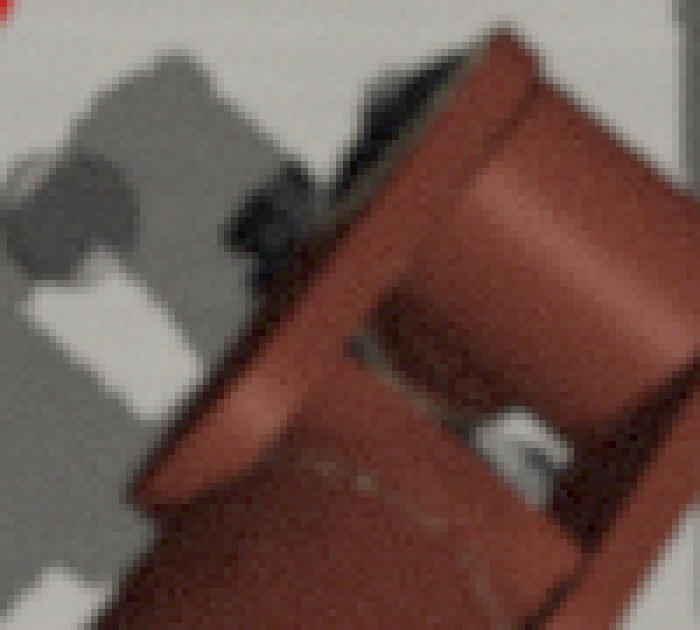

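>>> {"method": "send_rows", "body": {
  "deltas": [
    [0.5,-0.001,0.002,-0.001,0,0,0],
    [0.5,-0.001,0.0035,-0.001,0,0,0],
    [0.4,-0.001,0.0035,-0.001,0,0,0],
    [0.3,-0.001,0.0035,-0.001,0,0,0],
    [0.1,-0.001,0.0035,-0.001,0,0,0],
    [0,-0.001,0.0035,-0.001,0,0,0],
    [0,-0.001,0.0035,-0.001,0,0,0],
    [0,-0.001,0.0035,-0.001,0,0,0],
    [0,-0.001,0.0035,-0.001,0,0,0],
    [0,-0.001,0.0035,-0.001,0,0,0]
  ],
  "newtons": 25
}}

```text
t: 20.0
tool_pos: [0.4996, -0.3241, 0.0216]
tool_rot: [-1.501, -0.547, 0.547]
contact_force: [-0.2, -0.0, 2.7]
opening: 0.0484
```

```bash
python3 go.py .4995 -.3243 .0215 40;python3 - <<'E'
from h import *
d=get_image("scene"); crop(d,120,200,220,290,7,f"pics/c3.png")
E
```

```text
t 20.0 pos [ 0.4996 -0.3241  0.0216] yaw 40.04 F [-0.2 -0.   2.7] open 0.0484 q [-0.7   0.22  1.83 -0.    1.09 -1.4 ]
shift mm [-0.2  0.1 -0.1] turn [0.03 0.04 0.  ]
```

View pics/c3.png

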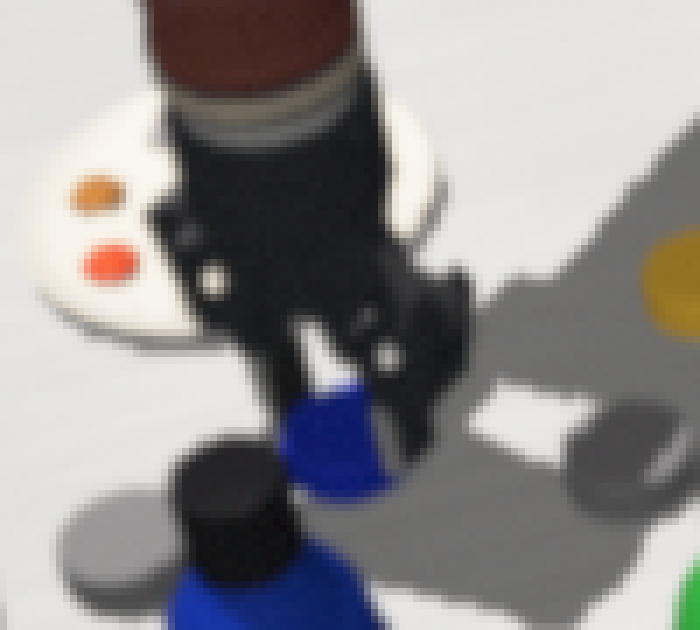

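>>> {"method": "send_rows", "body": {
  "deltas": [
    [-0.3,0,-0.002,0,0,0,0],
    [-0.3,0,-0.01,0,0,0,0],
    [-0.3,0,-0.03,0,0,0,0],
    [-0.3,0,-0.055,0,0,0,0],
    [-0.3,0,-0.08,0,0,0,0],
    [-0.3,0,-0.11,0,0,0,0],
    [-0.3,0,-0.14,0,0,0,0],
    [-0.3,0,-0.165,0,0,0,0],
    [-0.3,0,-0.178,0,0,0,0],
    [-0.3,0,-0.18,0,0,0,0]
  ]
}}

```text
t: 21.3
tool_pos: [0.4998, -0.3242, 0.2029]
tool_rot: [-1.503, -0.548, 0.546]
contact_force: [0.3, 0.5, -1.2]
opening: 0.0484
```

```bash
python3 go.py .5108 .080 .2 92.3;python3 - <<'E'
from h import *
d=get_image("scene"); crop(d,100,140,230,270,5,f"pics/c4.png")
E
```

```text
t 21.3 pos [ 0.4998 -0.3242  0.2029] yaw 40.04 F [ 0.3  0.5 -1.2] open 0.0484 q [-0.7   0.01  1.73  0.    1.4  -1.4 ]
shift mm [268.5   2.3 302.4] turn [ 1.400e-01 -5.226e+01 -4.000e-02]
```

View pics/c4.png

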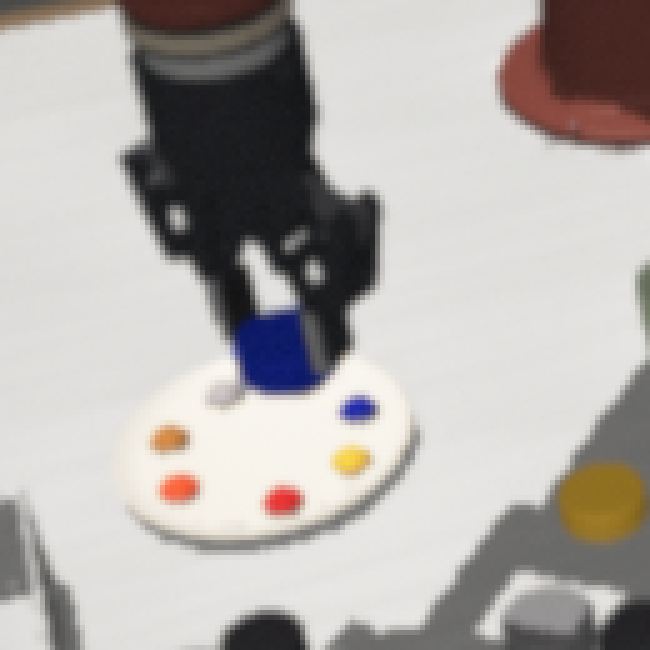

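Cake is held, level. Now over the mouth.

>>> {"method": "send_rows", "body": {
  "deltas": [
    [-0.3,0.013,0,0.015,0,-2.5,0],
    [-0.3,0.04,0,0.045,0,-8,0],
    [-0.3,0.07,0,0.079,0,-14,0],
    [-0.3,0.1,0,0.113,0,-20,0],
    [-0.3,0.13,0,0.147,0,-26,0],
    [-0.3,0.16,0,0.181,0,-32,0],
    [-0.3,0.19,0,0.215,0,-38,0],
    [-0.3,0.22,0,0.248,0,-44,0],
    [-0.3,0.25,0,0.281,0,-49,0],
    [-0.3,0.2685,0,0.3025,0,-52.2,0]
  ]
}}

```text
t: 22.6
tool_pos: [0.5087, 0.0832, 0.1998]
tool_rot: [-1.185, -1.24, 1.243]
contact_force: [0.1, -1.0, -0.6]
opening: 0.0482
```

>>> {"method": "send_rows", "body": {
  "deltas": [
    [-0.3,0,0.005,0,0,0,0],
    [-0.3,0,0.015,0,0,0,0],
    [-0.3,0,0.03,0,0,0,0],
    [-0.3,0,0.045,0,0,0,0],
    [-0.3,0,0.055,0,0,0,0],
    [-0.3,0,0.06,0,0,0,0],
    [-0.3,0,0.06,0,0,0,0],
    [-0.3,0,0.06,0,0,0,0],
    [-0.3,0,0.06,0,0,0,0],
    [-0.3,0,0.06,0,0,0,0]
  ]
}}

```text
t: 23.85
tool_pos: [0.5106, 0.0804, 0.1417]
tool_rot: [-1.191, -1.239, 1.238]
contact_force: [-0.3, 0.3, 0.1]
opening: 0.0481
```

```bash
python3 go.py .5108 .080 .1156 92.3;python3 - <<'E'
from h import *
d=get_image("scene"); crop(d,250,120,390,240,5,f"pics/p1.png")
d=get_image("top"); crop(d,150,170,270,280,5,f"pics/p1t.png")
E
```

```text
t 23.85 pos [0.5106 0.0804 0.1417] yaw 92.24 F [-0.3  0.3  0.1] open 0.0481 q [ 0.01 -0.12  1.96 -0.    1.3  -1.6 ]
shift mm [-0.4 26.1 -0.1] turn [ 0.04 -0.06 -0.  ]
```

View pics/p1.png

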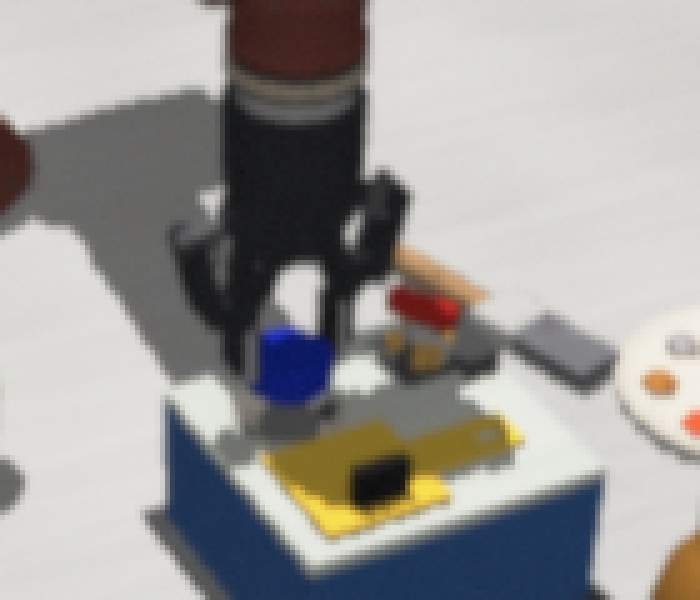

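View pics/p1t.png

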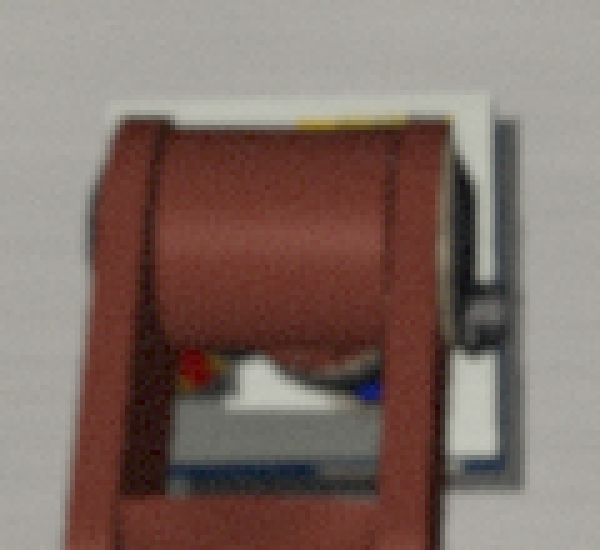

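>>> {"method": "send_rows", "body": {
  "deltas": [
    [-0.3,0,0.003,0,0,0,0],
    [-0.3,0,0.008,0,0,0,0],
    [-0.3,0,0.013,0,0,0,0],
    [-0.3,0,0.018,0,0,0,0],
    [-0.3,0,0.022,0,0,0,0],
    [-0.3,0,0.025,0,0,0,0],
    [-0.3,0,0.026,0,0,0,0],
    [-0.3,0,0.026,0,0,0,0],
    [-0.3,0,0.026,0,0,0,0],
    [-0.3,0,0.026,0,0,0,0]
  ]
}}

```text
t: 25.2
tool_pos: [0.5105, 0.0804, 0.1155]
tool_rot: [-1.191, -1.238, 1.238]
contact_force: [-0.6, -0.1, -0.4]
opening: 0.0485
```

```bash
python3 go.py .5108 .080 .1146 92.3;python3 - <<'E'
from h import *
d=get_image("scene"); crop(d,260,140,360,230,7,f"pics/p2.png")
E
```

```text
t 25.2 pos [0.5105 0.0804 0.1155] yaw 92.24 F [-0.6 -0.1 -0.4] open 0.0485 q [ 0.01 -0.09  1.98 -0.    1.25 -1.6 ]
shift mm [-0.4  0.9 -0.3] turn [ 0.02 -0.06 -0.  ]
```

View pics/p2.png

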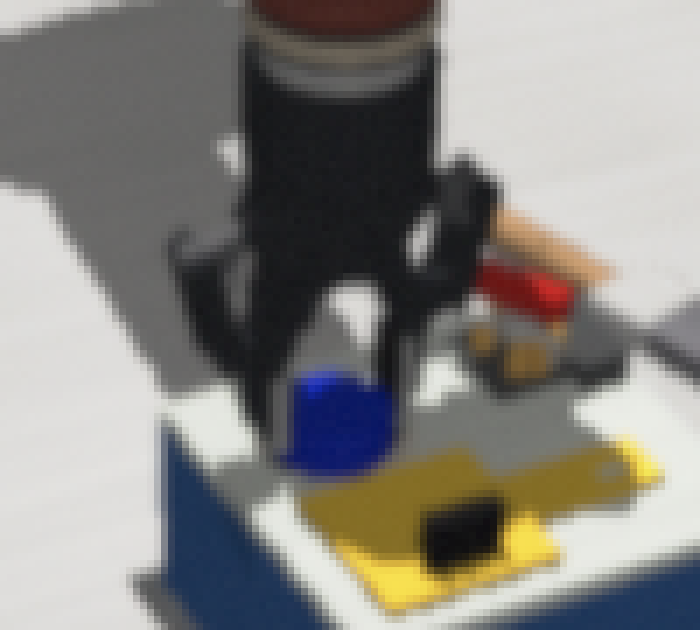

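>>> {"method": "send_rows", "body": {
  "deltas": [
    [-0.3,0,0.001,0,0,0,0],
    [-0.3,0,0.0015,0,0,0,0],
    [-0.3,0,0.0015,0,0,0,0],
    [0.2,0,0.0015,0,0,0,0],
    [0.3,0,0.0015,0,0,0,0],
    [0.4,0,0.0015,0,0,0,0],
    [0.4,0,0.0015,0,0,0,0],
    [0.4,0,0.0,0,0,0,0],
    [0.4,0,-0.005,0,0,0,0],
    [0.4,0,-0.015,0,0,0,0]
  ]
}}

```text
t: 26.5
tool_pos: [0.5102, 0.0804, 0.1305]
tool_rot: [-1.19, -1.237, 1.238]
contact_force: [-0.4, -0.5, 0.3]
opening: 0.0599
```

```bash
python3 go.py .5108 .080 .19 2.3;python3 - <<'E'
from h import *
d=get_image("scene"); crop(d,260,140,360,230,7,f"pics/p3.png")
E
```

```text
t 26.5 pos [0.5102 0.0804 0.1305] yaw 92.24 F [-0.4 -0.5  0.3] open 0.0599 q [ 0.01 -0.11  1.97  0.    1.28 -1.6 ]
shift mm [ -0.4 -59.5  -0.6] turn [-3.000e-02  8.994e+01 -3.000e-02]
```

View pics/p3.png

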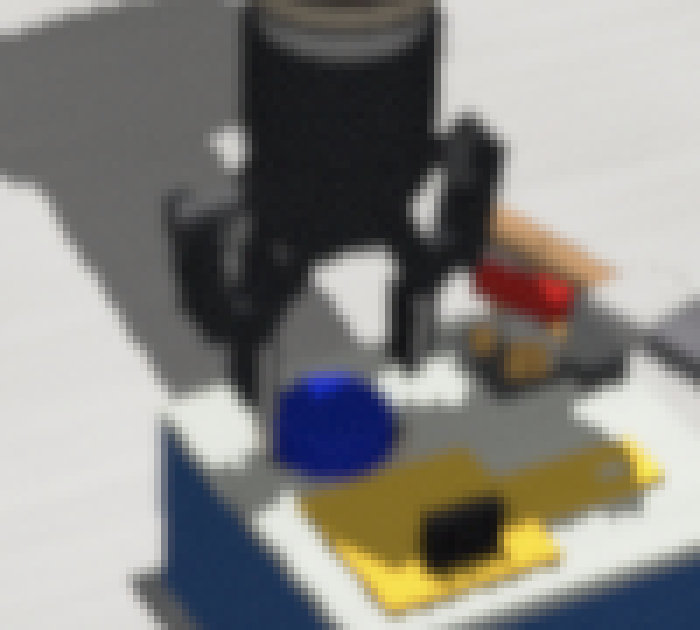

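>>> {"method": "send_rows", "body": {
  "deltas": [
    [0.4,0,-0.015,0,0,0,0],
    [0.4,0,-0.035,0,0,0,0],
    [0.2,0,-0.052,0,0,5,0],
    [0,0,-0.06,0,0,15,0],
    [-0.5,0,-0.06,0,0,25,0],
    [-1,0,-0.06,0,0,35,0],
    [-1,0,-0.06,0,0,45,0],
    [-1,0,-0.06,0,0,55,0],
    [-1,0,-0.06,0,0,65,0],
    [-1,0,-0.06,0,0,74,0]
  ]
}}

```text
t: 27.8
tool_pos: [0.5108, 0.0804, 0.192]
tool_rot: [-1.557, -0.247, 0.244]
contact_force: [-0.2, -0.6, -0.1]
opening: -0.0001
```

```bash
python3 go.py .5108 .080 .15 2.3;python3 - <<'E'
from h import *
d=get_image("scene"); crop(d,260,120,360,230,6,f"pics/p4.png")
d=get_image("top"); crop(d,180,200,280,280,6,f"pics/p4t.png")
E
```

```text
t 27.8 pos [0.5108 0.0804 0.192 ] yaw 17.93 F [-0.2 -0.6 -0.1] open -0.0001 q [ 0.01 -0.17  1.92  0.    1.39 -0.3 ]
shift mm [-0.2 42.  -0.4] turn [1.000e-02 1.563e+01 1.000e-01]
```

View pics/p4.png

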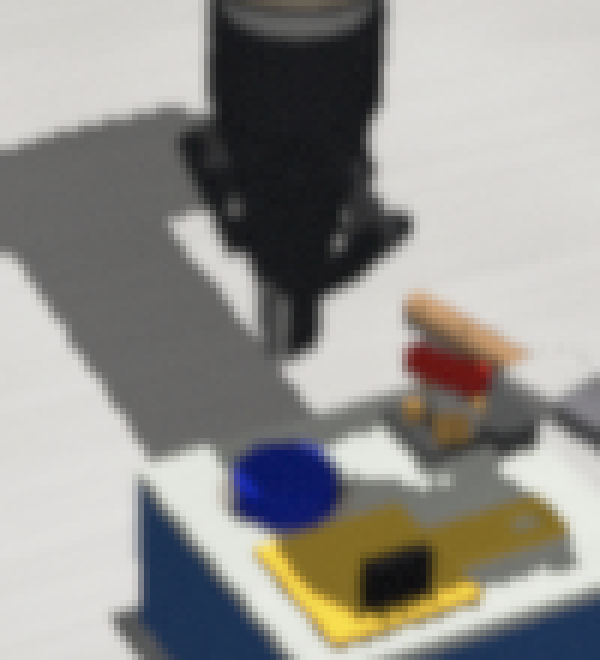

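>>> {"method": "send_rows", "body": {
  "deltas": [
    [-1,0,0.008,0,0,6,0],
    [-1,0,0.02,0,0,13,0],
    [-1,0,0.032,0,0,15.6,0],
    [-1,0,0.042,0,0,15.6,0],
    [-1,0,0.05,0,0,15.6,0],
    [-1,0,0.056,0,0,15.6,0],
    [-1,0,0.059,0,0,15.6,0],
    [-1,0,0.06,0,0,15.6,0],
    [-1,0,0.06,0,0,15.6,0],
    [-1,0,0.06,0,0,15.6,0]
  ]
}}

```text
t: 29.15
tool_pos: [0.5106, 0.0804, 0.1306]
tool_rot: [-1.57, -0.037, 0.036]
contact_force: [0.1, -0.2, -0.7]
opening: 0.0002
```

```bash
python3 go.py .5108 .080 .095 2.3;python3 - <<'E'
from h import *
d=get_image("scene"); crop(d,260,140,360,230,7,f"pics/p5.png")
E
```

```text
t 29.15 pos [0.5106 0.0804 0.1306] yaw 2.64 F [ 0.1 -0.2 -0.7] open 0.0002 q [ 0.01 -0.11  1.97  0.    1.28 -0.03]
shift mm [ 0.2 35.6 -0.4] turn [0.   0.34 0.03]
```

View pics/p5.png

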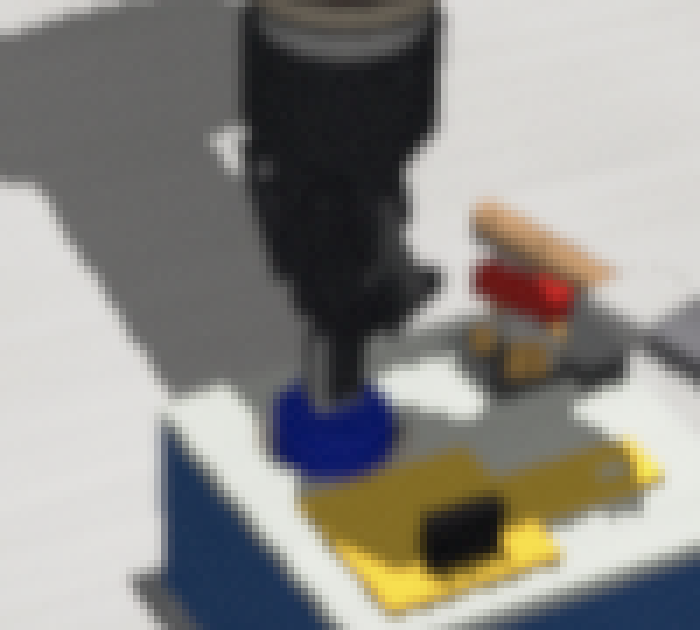

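>>> {"method": "send_rows", "body": {
  "deltas": [
    [-1,0,0.003,0,0,0,0],
    [-1,0,0.006,0,0,0,0],
    [-1,0,0.009,0,0,0,0],
    [-1,0,0.012,0,0,0,0],
    [-1,0,0.015,0,0,0,0],
    [-1,0,0.018,0,0,0,0],
    [-1,0,0.02,0,0,0,0],
    [-1,0,0.022,0,0,0,0],
    [-1,0,0.024,0,0,0,0],
    [-1,0,0.024,0,0,0,0]
  ]
}}

```text
t: 30.45
tool_pos: [0.5116, 0.0805, 0.1073]
tool_rot: [-1.57, -0.038, 0.034]
contact_force: [1.1, 0.2, 5.2]
opening: 0.0002
```

```bash
python3 go.py .5108 .080 .096 2.3;python3 - <<'E'
from h import *
d=get_image("scene"); crop(d,260,140,360,230,7,f"pics/p6.png")
E
```

```text
t 30.45 pos [0.5116 0.0805 0.1073] yaw 2.64 F [1.1 0.2 5.2] open 0.0002 q [ 0.01 -0.08  1.98  0.    1.23 -0.03]
shift mm [-0.8 11.3 -0.4] turn [-0.01  0.34  0.17]
```

View pics/p6.png

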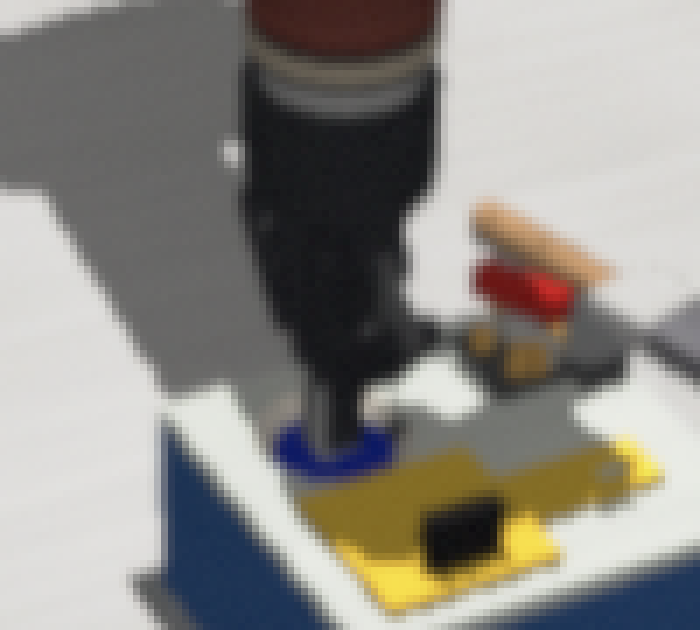

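>>> {"method": "send_rows", "body": {
  "deltas": [
    [-1,0,0.002,0,0,0,0],
    [-1,0,0.004,0,0,0,0],
    [-1,0,0.006,0,0,0,0],
    [-1,0,0.008,0,0,0,0],
    [-1,0,0.01,0,0,0,0],
    [-1,0,0.011,0,0,0,0],
    [-1,0,0.012,0,0,0,0],
    [-1,0,0.012,0,0,0,0],
    [-1,0,0.012,0,0,0,0],
    [-1,0,0.012,0,0,0,0]
  ]
}}

```text
t: 31.75
tool_pos: [0.5116, 0.0805, 0.0955]
tool_rot: [-1.57, -0.038, 0.034]
contact_force: [1.3, 0.2, 6.4]
opening: -0.0
```

```bash
python3 go.py .5108 .080 .096 2.3;python3 - <<'E'
from h import *
d=get_image("scene"); crop(d,260,140,360,230,7,f"pics/p7.png")
E
```

```text
t 31.75 pos [0.5116 0.0805 0.0955] yaw 2.64 F [1.3 0.2 6.4] open -0.0 q [ 0.01 -0.06  1.99  0.    1.21 -0.03]
shift mm [-0.8 -0.5 -0.4] turn [-0.    0.34  0.17]
```

View pics/p7.png

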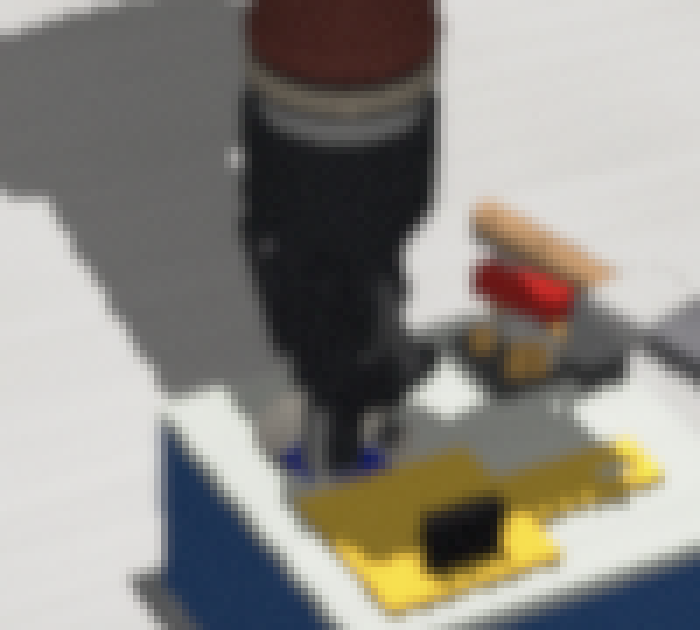

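>>> {"method": "send_rows", "body": {
  "deltas": [
    [-1,0,0.0008,0,0,0,0],
    [-1,0,0.0008,0,0,0,0],
    [-1,0,-0.003,0,0,0,0],
    [-1,0,-0.012,0,0,0,0],
    [-1,0,-0.03,0,0,0,0],
    [-1,0,-0.055,0,0,0,0],
    [-1,0,-0.085,0,0,0,0],
    [-1,0,-0.11,0,0,-0.03,0],
    [-1,0,-0.13,-0.03,0,0,0],
    [-1,0,-0.135,-0.06,0,0,0]
  ]
}}

```text
t: 33.05
tool_pos: [0.5135, 0.02, 0.2317]
tool_rot: [-1.571, -0.039, 0.035]
contact_force: [0.3, -0.8, 0.3]
opening: -0.0
```

>>> {"method": "send_rows", "body": {
  "deltas": [
    [-1,0,0,-0.04,0,0,0],
    [-1,0,0,-0.08,0,0,0],
    [-1,0,0,-0.12,0,0,0],
    [-1,0,0,-0.16,0,0,0],
    [-1,0,0,-0.2,0,0,0],
    [-1,0,0,-0.23,0,0,0],
    [-1,0,0,-0.25,0,0,0],
    [-1,0,0,-0.26,0,0,0],
    [-1,0,0,-0.26,0,0,0],
    [-1,0,0,-0.26,0,0,0]
  ]
}}

```text
t: 34.3
tool_pos: [0.5251, -0.2384, 0.2293]
tool_rot: [-1.57, -0.037, 0.037]
contact_force: [0.1, -0.5, -0.3]
opening: -0.0
```

```bash
python3 go.py .5108 .080 .096 2.3;python3 - <<'E'
from h import *
d=get_image("scene"); crop(d,270,150,380,240,7,f"pics/f.png");cv2.imwrite("pics/fs.png",d["frame"][:,:,::-1])
d=get_image("top"); crop(d,150,170,270,280,6,f"pics/ft.png");cv2.imwrite("pics/ftop.png",d["frame"][:,:,::-1])
E
```

```text
t 34.3 pos [ 0.5251 -0.2384  0.2293] yaw 2.69 F [ 0.1 -0.5 -0.3] open -0.0 q [-0.56 -0.05  1.74  0.    1.45 -0.6 ]
shift mm [  0.6 133.4 318.7] turn [-0.03  0.39 -0.01]
```

View pics/f.png

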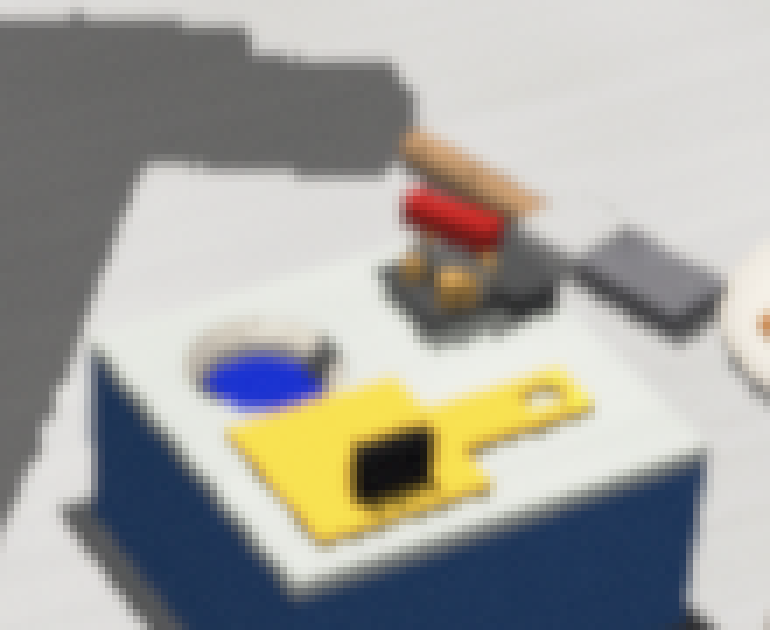

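View pics/ft.png

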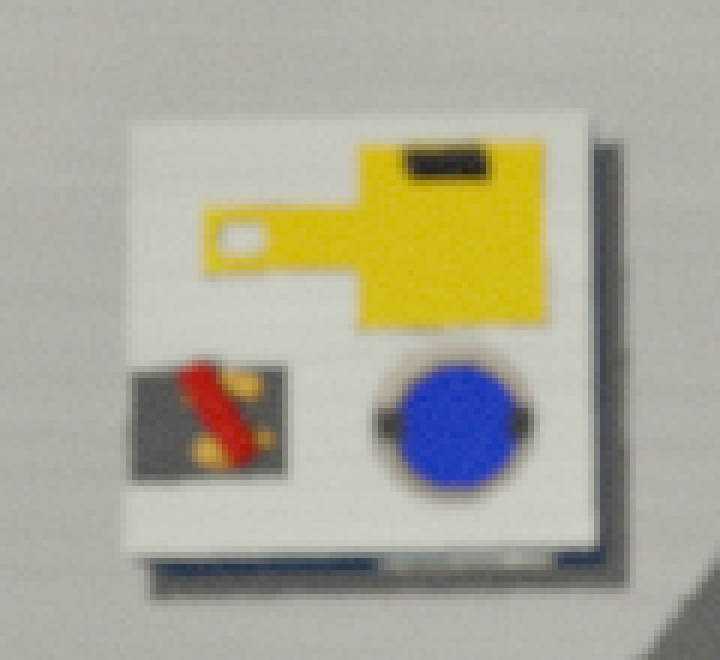

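View pics/ftop.png

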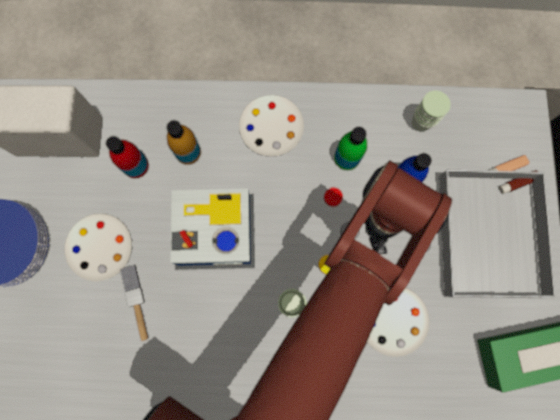

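Run:
```python
from h import *
s=get_image("scene");t=get_image("top")
def m(d,roi,lo,hi):
    x0,y0,x1,y1=roi;f=6
    g=cv2.cvtColor(cv2.resize(d["frame"][y0:y1,x0:x1],None,fx=f,fy=f,interpolation=2),cv2.COLOR_RGB2HSV)
    return cv2.inRange(g,lo,hi),f,x0,y0
M,f,x0,y0=m(t,(208,225,244,258),(110,130,100),(130,255,255))
for r in range(0,M.shape[0],6):
    w=np.where(M[r])[0]
    if len(w): print(round(r/f+y0,1),round(w[0]/f+x0,1),round(w[-1]/f+x0,1),"w mm",round((w[-1]-w[0])/f*2.37,1))
k=np.argwhere(M>0)[:,::-1]; ct=(k.mean(0)+.5)/f-.5+[x0,y0]
# far (-x) edge of cake top is visible in both: world -x edge -> lowest in top; topmost in scene
N,f2,u0,v0=m(s,(292,193,322,212),(110,130,100),(130,255,255))
ks=np.argwhere(N>0); 
et=(np.array([k[:,0].mean(),k[:,1].max()])+.5)/f-.5+[x0,y0]
print("centroid z.087",plane(t,ct,.087))
# cake left/right (±y) extents in scene vs height hypotheses
for z in(.08,.087,.1,.113):
    P=np.array([plane(s,((p[1]+.5)/f2-.5+u0,(p[0]+.5)/f2-.5+v0),z)[:2] for p in ks]); T=np.array([plane(t,((p[0]+.5)/f-.5+x0,(p[1]+.5)/f-.5+y0),z)[:2] for p in k])
    print(z,"scene min x",P[:,0].min().round(4),"y",P[:,1].min().round(4),P[:,1].max().round(4),"| top min x",T[:,0].min().round(4),"y",T[:,1].min().round(4),T[:,1].max().round(4))
def big(d,roi,lo,hi):
    mm,f,x0,y0=m(d,roi,lo,hi); c=max(cv2.findContours(mm,0,1)[0],key=cv2.contourArea).reshape(-1,2); return (cv2.minAreaRect(c.astype(np.float32))[0]+np.array([.5,.5]))/f-.5+[x0,y0]
a=big(t,(170,225,205,255),(0,140,90),(8,255,255));b=big(s,(322,170,345,190),(0,140,90),(8,255,255))
print("knob",tri(t,a,s,b))
b=big(t,(210,188,240,205),(0,0,0),(180,255,70));print("tab",plane(t,b,.132))
```

```text
232.0 223.0 229.8 w mm 16.2
233.0 221.3 231.7 w mm 24.5
234.0 219.7 233.0 w mm 31.6
235.0 218.8 233.8 w mm 35.6
236.0 218.2 234.5 w mm 38.7
237.0 217.5 235.2 w mm 41.9
238.0 217.2 235.3 w mm 43.1
239.0 217.0 235.3 w mm 43.4
240.0 217.0 235.0 w mm 42.7
241.0 217.0 235.0 w mm 42.7
242.0 217.0 235.2 w mm 43.1
243.0 217.0 235.3 w mm 43.4
244.0 217.0 235.3 w mm 43.4
245.0 217.3 235.0 w mm 41.9
246.0 217.7 234.5 w mm 39.9
247.0 218.5 233.8 w mm 36.3
248.0 219.2 232.8 w mm 32.4
249.0 220.3 231.7 w mm 26.9
250.0 222.0 229.8 w mm 18.6
centroid z.087 [0.51130943 0.08031762 0.087     ]
0.08 scene min x 0.4824 y 0.0642 0.1072 | top min x 0.489 y 0.0587 0.1035
0.087 scene min x 0.4908 y 0.0602 0.1028 | top min x 0.4882 y 0.0581 0.1026
0.1 scene min x 0.5065 y 0.0528 0.0946 | top min x 0.4868 y 0.0569 0.101
0.113 scene min x 0.5222 y 0.0454 0.0865 | top min x 0.4854 y 0.0558 0.0993
knob (array([0.50721605, 0.16590955, 0.14347407]), np.float64(0.00214711200941815))
tab [0.60849964 0.08353664 0.132     ]
```

```bash
python3 -c "
from station import *
print(finish_job(), get_obs()['t'])"
```

```text
the job is handed in; nothing more can be done
the job is handed in; nothing more can be done
```

I did the job in the order asked and handed it in at about 34 s of the 72 s allowed. No verdict was reported.

- **Knob:** I lifted it about 11 mm, turned it 60° clockwise and set it down in the rest notch. The load fell from about 11 N to 0. After release it stayed up and turned, about 8 mm higher than at the start by two-view measurement, where about 7 mm is expected.
- **Gate:** I slid it by its tab until it met the stop. The gripper travelled about 75 mm and felt about 7 N. The top camera put the tab's travel at about 74 mm.
- **Cake:** I picked up the blue cake, the one seen at top-view pixel (387, 252). The red and yellow cakes and the grey discs were the look-alikes. I set it level in the mouth and pressed it with the closed fingers to about 18 to 19 mm below the deck, at about 6 N.
- **Cake held:** After I withdrew, both views put the cake's top about 13 mm below the deck. In the top view the catches overlapped its edge. That matches it being held under the catches.
- **Other objects:** The final top view showed everything else in view standing where it was. The arm hid some of the grey discs and most of the yellow cake in that picture. The arm ended away from the dispenser, touching nothing.
- **Disagreement:** The scene-camera deck corners from my first measurement came out up to about 10 mm off. I did not use them. I used the top-view fit instead, which the knob, tab and mouth positions confirmed to 1 to 2 mm.

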